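Lift the hot lid off the drying pot with the lid lifter

ROBOT

A 6-joint arm with a two-finger parallel gripper is mounted at the origin on a cart in front of the work surface, level with it; the furniture and walls round the work are solid. World frame = base frame: x ahead of the robot, y to its left, z up, the work surface at z = 0. Lengths are in m, angles in rad, forces in N, time in s.
With the tool pointing down it reaches from about 0.4 to 0.825 m from the base axis. Payload 7 kg.
Tool frame: the origin (TCP) lies at the very end of the fingers, on their centre line; the grasp point (between the pads) lies 19 mm behind it (arm.grip_point_offset is the distance from the TCP to the grasp point, in m); z points along the fingers, y is the line along which they close (so a half turn about z gives the same grasp; the last joint's range is limited). The gripper opens to 88 mm and grips with 3 to 60 N. Pads are 19 mm wide; open, the fingers measure 130 mm over their backs; the gripper's body (78 mm by 193 mm) begins 47 mm behind the grasp point.
Start: joints at [-0.993, 0.359, 0.012, 0, -1.224, -0.288], TCP at [0.193, -0.647, 0.227] pointing down, gripper open.
Joint ranges: [-3.07, 3.07], [-1.43, 2.12], [-1.02, 1.25], [-3.03, 1.67], [-3.05, -0], [-3.03, 3.03]. Speed limits (rad/s): [2.39, 2.39, 3.01, 3.14, 3.14, 3.14].

INTERFACE

Orientations are given as [roll, pitch, yaw] about the fixed x, y, z axes, in that order (R = Rz(yaw) Ry(pitch) Rx(roll)).
In Python, from station import arm, cams gives the robot as it stands.
- The arm moves only by the shell command python3 -m handwheel 'ROWS' [FORCE]. ROWS is JSON, a list that holds one entry, the list of rows, each a list of 7 numbers: the shift along the tool's x, y, z normalised to -1 to 1, where 1 is 0.08 m, then the turn, a rotation vector about the tool's x, y, z normalised to -1 to 1, where 1 is 0.5 rad, then the closure in counts, from 0 (fully open) to 255 (shut). In form: [[[x, y, z, wx, wy, wz, hand], ...]]. A call has 1 to 5 rows; each row is the pose to reach, as a shift and turn from the pose commanded when the call began, along the tool's axes at that moment; what a row does not reach only later rows make up. A row lasts 1/8 s, in which the tool goes at most 62.5 mm and 10.7 degrees, less where a joint would pass 70% of its speed; a pose out of reach is approached as far as the arm can. A call with a number of a shift or a turn outside -1 to 1 is refused whole. A call with a gripper value outside its range is refused whole. The fingers move at their own pace and stop on an object; FORCE is the grip in N (left out, the last holds). Time passes only in rows, so rows that repeat a pose let the fingers close. It gives the time, the measured TCP pose, the force, the opening and the grip force at its end, in the units of the state.
- arm.get_state(): the state, without advancing time (a new reading comes with each control period).
- cams.grab_frame(name): name is "scene" or "top" or "wrist"; returns the picture (480x640x3 uint8, blue, green, red); there is no depth.
- cams.camera_info(name): a dict with "camera_matrix" (3x3 intrinsics, pixels), "R" (3x3) and "t" (3): a world point X has camera coordinates R X + t; the wrist camera has in their place "hand_eye" (4x4, takes a point from camera to tool coordinates, whose origin is the TCP and whose axes are the flange's). Camera axes: x right, y down, z forward; pixel columns grow to the right and rows downward; lengths in m; the calibration is good to about 2 mm. A picture is of the moment at which its call begins: read the wrist's pose just before it. camera_info takes no time and is no camera call.
- arm.job_done(): hands the job in; it is judged then, once.
The state is a dict: "t": time; "q": joint angles; "qd": joint speeds; "joint_efforts": joint torques, N m; "eef_pos": TCP position; "ee_rot": TCP orientation; "force": force on the tool from outside, world axes, zero at the start; "moment": the same for the moment, N m; "width": finger opening in m; "gripper_force": force on a finger pad.
Only numpy, scipy, OpenCV 4.12 (cv2) and the standard library are available. Lean on these libraries where they do the work, as an engineer would, in place of code of your own. Each camera call takes 0.05 s, during which the arm holds its last target. There are 200 camera calls.

TASK

The drying pot's lid is hot: take the lid lifter out of its blue nest, where only its steel neck can be gripped, lay it in both saddles of the aluminium rest with its handle in the wider saddle, let go and take it again by its black handle. Hook the fork under the lid's loop, lift the lid level off the pot, carry it without dropping, tipping or touching it by hand and set it flat in the middle of the white cooling stand. Then lay the lifter back in the rest the same way and let go, leaving the bottle, spool, heat sink and capacitor undisturbed.

Things in the scene. Friction and masses are not known exactly. Their poses are not given: they have to be found in the camera images.
- lid: Loose round aluminium lid of the drying pot, 90 mm across, 0.1 to 0.16 kg. Origin: centre of the underside of its 6 mm disc; z up. A skirt 68 mm across reaches 5 mm lower, into the pot's mouth (84 mm wide). Hot: only the lifter may touch it. The pot's knob is on the lid's -x side.
- lid_bar (a point): Middle of the horizontal bar of the lid's steel loop, 52 mm above the lid's origin. Bar 6 mm thick, along the lid's y, 54 mm free between the legs. The loop is open along the lid's x, 43 mm clear between the lid's top face and the bar's underside.
- pot: Fixed round drying pot, 96 mm across on a black foot 120 mm across, 70 mm high to the rim on which the lid lies. Origin: centre of its underside, on the bench; x points from the front knob (-x side, 10 mm proud of the foot) to the back. It may exchange places with the cooling stand.
- lifter: Loose straight lid lifter, 275 mm, about 0.12 kg, lying level. Origin on its axis, x from handle to fork, z up. Black handle: x -150 to -30 mm, 18 wide (y), 22 high. Steel neck: to x 72, 10 wide, 12 high, ending in a crosspiece 34 wide. Two tines of 6 mm bar at y +-13 mm, front of it. At the start it lies in the nest; lift it straight up 30 mm or more.
- lifter_handle (a point): Grip point in the middle of the black handle, at x -75 mm on the lifter's axis. The lid is to be lifted with the handle held, anywhere along it.
- lifter_neck (a point): Grip point on the steel neck, at x 18 mm on the lifter's axis; in the nest 35 mm either side of it along the neck is free.
- lifter_fork (a point): Point on the lifter's axis at x 95 mm, where the tines dip 4 mm (underside 7 mm below the axis); a bar carried on them settles here, its middle about 2 mm above the axis. From here the tines run back to the crosspiece's front at x 77 mm and forward to the tips at x 125 mm, turned up to 13 mm above the axis.
- nest: Fixed blue nest; at the start the lifter lies in it, axes alike, its origin 45 mm above the nest's, which is on the bench. Handle in a channel (x -160 to -20 mm, block 50 mm wide, 56 mm high) flush with the top, 2.5 mm play each side: not grippable there. A saddle at x 56 to 68 mm carries the neck; between, the floor is 6 mm high.
- rest: Fixed aluminium rest, base bar 226 x 44 x 6 mm with two open saddles, 12 mm deep. Origin on the bench; x points from the wide saddle (handle's end; x -150 to -126 mm, 28 wide inside, seat 34 high) to the narrow one (neck; x 46 to 60, 20 wide inside, seat 39 high). The lifter laid in has its origin 45 mm above the rest's, axes alike; its handle is free from x -126 to -30.
- stand: Fixed round white ceramic cooling stand, 124 mm across the flat top, 50 mm high. Origin: centre of its underside.
- stand_top (a point): Centre of the cooling stand's top face, 50 mm above the bench. The lid standing there has its origin 5 mm above this point.
- bottle: Bystander: white bottle with red spout, 40 mm across, 100 mm high. Leave alone.
- spool: Bystander: solder spool with yellow flanges, 58 x 50 x 52 mm. Leave alone.
- heat_sink: Bystander: finned heat sink, 24 x 30 x 18 mm. Leave alone.
- capacitor: Bystander: upright dark blue capacitor, 17 mm across, 31 mm high. Leave alone.

How it is judged:
By the outcome, as a careful person would: the job done as asked, in the order asked, and still so for the second after the job is handed in, with the robot touching nothing.
It also fails if it takes over 72 s, if anything falls off the work surface, if the arm or the gripper's body presses on something with over 40 N, if the wrist force passes 120 N, or if a joint passes its speed limit or range.

## Working session

There is one attempt and no reset: what is moved stays moved. The work goes in short steps, Python scripts to look and compute and a shell command to move; the robot and the scene stay as the last step left them, time stands still between calls to the robot, and variables do not carry over. Pictures are saved under pics/ and viewed, at most 10 in all, crops included, and the job is handed in when it is done.

```bash
ls; mkdir -p pics; python3 - <<'E'
from station import arm,cams
import cv2
for n in("top","scene"):
    cv2.imwrite(f"pics/{n}0.png",cams.grab_frame(n)); print(n,cams.camera_info(n))
print(cams.camera_info("wrist"));print(arm.get_state(),arm.grip_point_offset)
E
```

```text
pics
top {'camera_matrix': array([[598.46847249,   0.        , 326.92911721],
       [  0.        , 598.46847249, 248.69595064],
       [  0.        ,   0.        ,   1.        ]]), 'R': array([[-0.00920236, -0.99991607,  0.00911949],
       [-0.98994905,  0.00782278, -0.14120797],
       [ 0.14112478, -0.01032727, -0.98993795]]), 't': array([-0.22987389,  0.56731544,  1.14528835])}
scene {'camera_matrix': array([[602.45836226,   0.        , 330.26215618],
       [  0.        , 602.45836226, 240.12555508],
       [  0.        ,   0.        ,   1.        ]]), 'R': array([[-0.50673853, -0.86205361,  0.00892391],
       [-0.35012481,  0.19633159, -0.91589657],
       [ 0.7877999 , -0.46724456, -0.40131514]]), 't': array([0.1144619 , 0.34282359, 0.92136656])}
{'camera_matrix': array([[349.98898105,   0.        , 314.89317745],
       [  0.        , 349.98898105, 243.29010662],
       [  0.        ,   0.        ,   1.        ]]), 'hand_eye': array([[-9.84869912e-04, -9.66083644e-01, -2.58227462e-01,
         6.85222148e-02],
       [ 9.99998110e-01, -5.18578080e-04, -1.87384504e-03,
     
[... 164 characters left out ...]

         1.00000000e+00]])}
{'t': 0.1, 'q': array([-9.92899558e-01,  3.59300275e-01,  1.11577635e-02, -3.04742526e-04,
       -1.22411407e+00, -2.88111810e-01]), 'qd': array([-0.0003798 , -0.002399  ,  0.00194696,  0.00121692,  0.00062811,
       -0.0005219 ]), 'joint_efforts': array([-9.62076811e-04, -5.84166133e+01,  2.93753654e+01,  7.01559126e+00,
        1.01581856e-02, -6.52761241e-05]), 'eef_pos': array([ 0.19273234, -0.64644054,  0.22572993]), 'ee_rot': array([ 3.14011118e+00, -1.40271283e-04, -2.85191135e+00]), 'force': array([ 0.47878497,  0.0328566 , -0.03037116]), 'moment': array([ 0.07363778, -0.01455766,  0.00111899]), 'gripper_force': 0.0, 'width': 0.08774743333402038} 0.0188
```

View pics/top0.png

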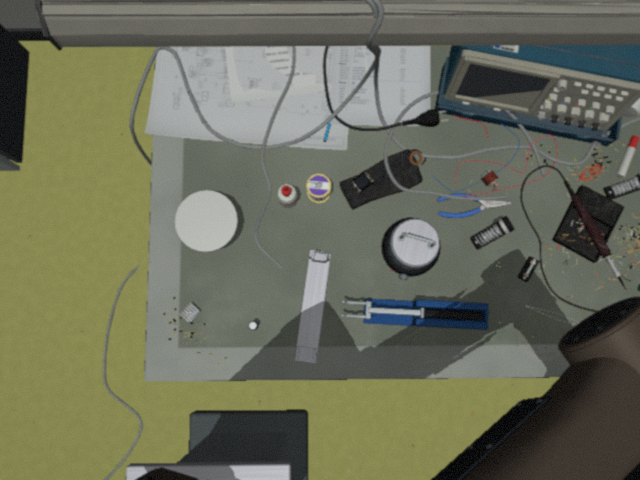

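View pics/scene0.png

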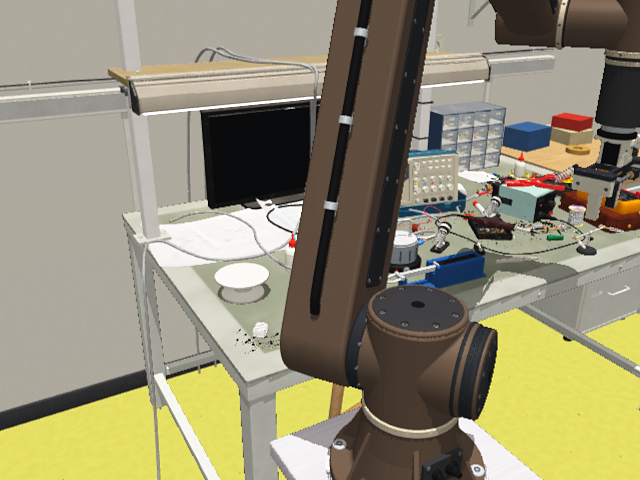

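The top view shows the stand at (207,221), the pot and lid at (411,246), the knob at about (404,275), the nest and lifter from (487,315) to (345,308), and the rest from (319,255) to (307,360). I'll enlarge it next.

```bash
python3 - <<'E'
import cv2
im=cv2.imread("pics/top0.png")
cv2.imwrite("pics/c0.png",cv2.resize(im[205:370,285:500],None,fx=3.6,fy=3.6,interpolation=cv2.INTER_CUBIC))
E
```

```text
(no output)
```

View pics/c0.png

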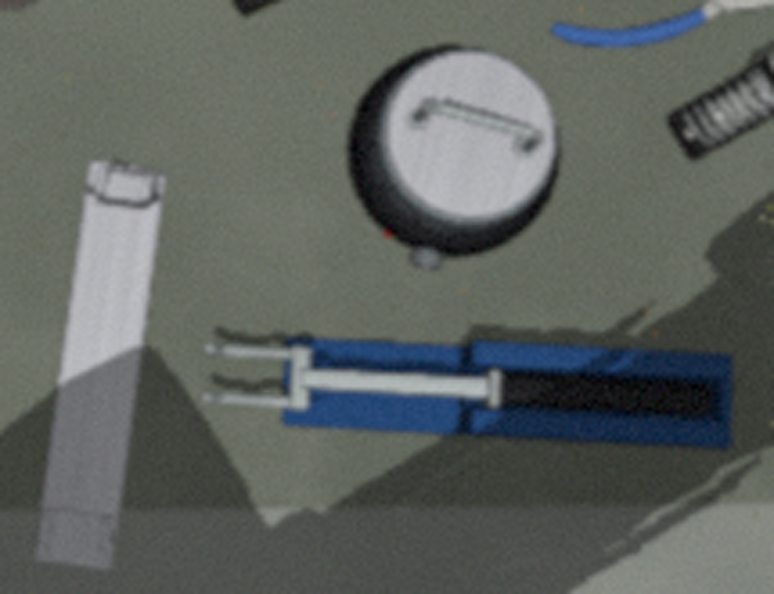

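```bash
cat > h.py <<'E'
import numpy as np
from station import arm,cams
from scipy.spatial.transform import Rotation as Ro
def cam(n,st=None):
    c=cams.camera_info(n);K=c["camera_matrix"]
    if n!="wrist": return K,c["R"],c["t"]
    st=st or arm.get_state()
    T=np.eye(4);T[:3,:3]=Ro.from_euler("xyz",st["ee_rot"]).as_matrix();T[:3,3]=st["eef_pos"]
    W=np.linalg.inv(T@c["hand_eye"]);return K,W[:3,:3],W[:3,3]
def px(c,u,v,z):
    K,R,t=c;d=R.T@np.linalg.inv(K)@[u,v,1];o=-R.T@t;return o+d*(z-o[2])/d[2]
def proj(c,X):
    K,R,t=c;p=K@(R@np.asarray(X,float)+t);return p[:2]/p[2]
def go(p,yaw,tilt=0):
    """shift (units), turn (units) from the measured pose to TCP p, pointing down, tool yaw"""
    s=arm.get_state();A=Ro.from_euler("xyz",s["ee_rot"]);B=Ro.from_euler("xyz",[np.pi,0,yaw])
    sh=A.inv().apply(np.asarray(p)-s["eef_pos"])/.08;w=(A.inv()*B).as_rotvec()/.5
    print("shift",sh.round(3),"turn",w.round(3),"pos",s["eef_pos"].round(4),"rot",s["ee_rot"].round(4),"t",s["t"])
E
python3 - <<'E'
from h import *
c=cam("top")
f=lambda n,u,v,z:print(n,px(c,285+u/3.6,205+v/3.6,z).round(4))
f("lid",470,135,.076);f("bar a",425,105,.125);f("bar b",537,137,.125);f("knob",427,258,.03)
f("rest top",128,163,.03);f("rest bot",75,562,.03)
f("crosspiece",299,377,.05);f("collar",494,388,.05);f("tip1",207,349,.055);f("tip2",207,399,.055);f("hend",715,397,.056)
f("nest r",732,400,.056)
print("stand",px(c,207,221,.05));print("bottle",px(c,287,193,.1));print("spool",px(c,318,187,.05));print(px(c,191,312,.02),px(c,253,325,.03))
E
```

```text
lid [ 0.5711 -0.4055  0.076 ]
bar a [ 0.5794 -0.3749  0.125 ]
bar b [ 0.5624 -0.432   0.125 ]
knob [ 0.5095 -0.387   0.03  ]
rest top [ 0.5638 -0.2221  0.03  ]
rest bot [ 0.346  -0.1917  0.03  ]
crosspiece [ 0.4438 -0.3134  0.05  ]
collar [ 0.437  -0.4185  0.05  ]
tip1 [ 0.459  -0.2638  0.055 ]
tip2 [ 0.4323 -0.2634  0.055 ]
hend [ 0.4309 -0.5361  0.056 ]
nest r [ 0.4292 -0.5451  0.056 ]
stand [0.62128304 0.00202033 0.05      ]
bottle [ 0.66489197 -0.15891639  0.1       ]
spool [ 0.68868837 -0.21794095  0.05      ]
[0.44359822 0.03599431 0.02      ] [ 0.41672634 -0.08825567  0.03      ]
```

```bash
cat >> h.py <<'E'
def plan(p,yaw,turn=None,n=None):
    """numbers for calls leading from the measured pose to TCP p, tool down, yaw (turn: sign +1/-1 of rotation forced)"""
    s=arm.get_state();p0=s["eef_pos"];p=np.asarray(p,float);y0=s["ee_rot"][2]
    d=(yaw-y0+np.pi)%(2*np.pi)-np.pi
    if turn and np.sign(d)!=turn: d+=2*np.pi*turn
    print("t",s["t"],"from",p0.round(4),s["ee_rot"].round(3),"F",s["force"].round(1),"w",round(s["width"],4),"gf",round(s["gripper_force"],1),"dyaw",round(d,3))
    n=n or int(max(1,np.ceil(np.linalg.norm(p-p0)/.08),np.ceil(abs(d)/.5)))
    A=Ro.from_euler("xyz",s["ee_rot"])
    for i in range(n):
        B=Ro.from_euler("xyz",[np.pi,0,y0+d*(i+1)/n])
        sh=A.inv().apply((p-p0)/n)/.08;w=(A.inv()*B).as_rotvec()/.5
        print("call",i+1,sh.round(3),w.round(3),"rows>=",int(np.ceil(max(np.linalg.norm(p-p0)/n/.0625,abs(d)/n/.187))));A=B
E
python3 -c "
from h import *
plan([.43,-.37,.25],-1.635)"
```

```text
t 0.1 from [ 0.1927 -0.6464  0.2257] [ 3.14  -0.    -2.852] F [ 0.5  0.  -0. ] w 0.0877 gf 0.0 dyaw 1.217
call 1 [-0.766  0.493 -0.06 ] [ 0.003  0.    -0.487] rows>= 2
call 2 [-0.862  0.294 -0.061] [-0.     0.    -0.487] rows>= 2
call 3 [-0.907  0.077 -0.061] [ 0.     0.    -0.487] rows>= 2
call 4 [-0.899 -0.144 -0.061] [ 0.     0.    -0.487] rows>= 2
call 5 [-0.838 -0.356 -0.061] [-0.     0.    -0.487] rows>= 2
```

```bash
H="python3 -m handwheel"
python3 -m handwheel '[[[-0.766,0.493,-0.06,0,0,-0.487,0],[-0.766,0.493,-0.06,0,0,-0.487,0]]]' 30
python3 -m handwheel '[[[-0.862,0.294,-0.06,0,0,-0.487,0],[-0.862,0.294,-0.06,0,0,-0.487,0]]]'
python3 -m handwheel '[[[-0.907,0.077,-0.06,0,0,-0.487,0],[-0.907,0.077,-0.06,0,0,-0.487,0]]]'
python3 -m handwheel '[[[-0.899,-0.144,-0.06,0,0,-0.487,0],[-0.899,-0.144,-0.06,0,0,-0.487,0]]]'
python3 -m handwheel '[[[-0.838,-0.356,-0.06,0,0,-0.487,0],[-0.838,-0.356,-0.06,0,0,-0.487,0],[-0.838,-0.356,-0.06,0,0,-0.487,0]]]'
python3 - <<'E'
from h import *
import cv2
print(arm.get_state()["qd"].round(3)); s=arm.get_state()
im=cams.grab_frame("wrist");cv2.imwrite("pics/w1.png",im);np.save("w1.npy",np.r_[s["eef_pos"],s["ee_rot"]])
plan([.43,-.37,.25],-1.635)
E
```

```text
t: 0.35
eef_pos: [0.2418, -0.5897, 0.2314]
ee_rot: [3.141, 0.001, -2.603]
force: [-0.0, -0.1, 1.1]
width: 0.0877
gripper_force: 0.0
t: 0.6
eef_pos: [0.2894, -0.5341, 0.2364]
ee_rot: [-3.141, 0.0, -2.359]
force: [-0.9, -1.2, 0.2]
width: 0.0875
gripper_force: 0.0
t: 0.85
eef_pos: [0.3369, -0.4789, 0.2412]
ee_rot: [-3.141, 0.0, -2.115]
force: [0.8, 0.9, 0.4]
width: 0.0875
gripper_force: 0.0
t: 1.1
eef_pos: [0.3842, -0.4239, 0.2459]
ee_rot: [-3.141, 0.0, -1.872]
force: [0.0, -0.3, 0.7]
width: 0.0876
gripper_force: 0.0
t: 1.48
eef_pos: [0.4301, -0.3702, 0.2503]
ee_rot: [3.141, 0.0, -1.634]
force: [-0.5, -0.3, -0.0]
width: 0.0875
gripper_force: 0.0
[-0.028 -0.    -0.003  0.002 -0.    -0.023]
t 1.525 from [ 0.4296 -0.3707  0.2503] [ 3.141  0.    -1.636] F [ 0.2 -0.4 -0.7] w 0.0878 gf 0.0 dyaw 0.001
call 1 [-0.009 -0.005  0.004] [ 0.001  0.    -0.002] rows>= 1
```

View pics/w1.png

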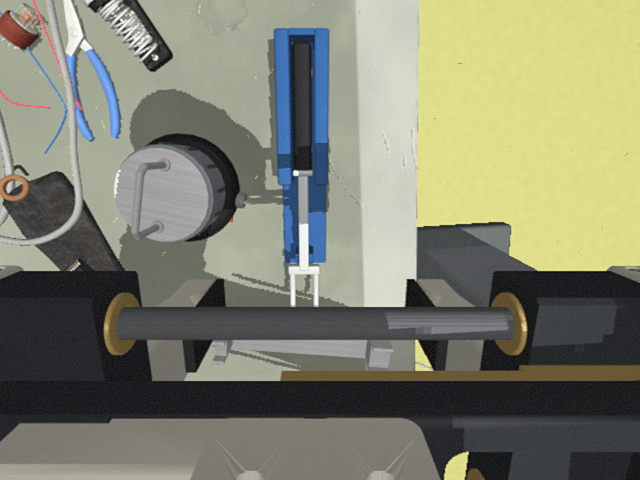

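The wrist view shows the handle end at (303,42), the collar at (303,172) and the crosspiece at (304,270). The loop bar runs from (138,165) to (137,233). The rest is half hidden behind the gripper, so I'll look from farther towards -y with the tool turned.

```bash
python3 - <<'E'
from h import *
v=np.load("w1.npy");c=cam("wrist",dict(eef_pos=v[:3],ee_rot=v[3:]))
for n,u,w,z in [("hend",302.5,42,.056),("hfront",303,170,.056),("neckfront/cross back",304,266,.051),("cross front",304.5,275,.051),("crossL",289,270,.048),("crossR",320,270,.048),("nest end L",275,29,.056),("nest end R",328,29,.056),("bar a",140,165,.125),("bar b",139,233,.125),("lid L",117,195,.076),("lid R",222,195,.076),("lid T",168,145,.076),("lid B",168,242,.076),("knob",241,200,.03)]:
    print(n,px(c,u,w,z).round(4))
plan([.47,-.06,.25],-1.635)
plan([.36,-.2,.3],-np.pi+.0)
E
```

```text
hend [ 0.4315 -0.5339  0.056 ]
hfront [ 0.4394 -0.4207  0.056 ]
neckfront/cross back [ 0.4459 -0.3194  0.051 ]
cross front [ 0.4461 -0.3091  0.051 ]
crossL [ 0.4626 -0.3149  0.048 ]
crossR [ 0.429  -0.3127  0.048 ]
nest end L [ 0.4554 -0.5459  0.056 ]
nest end R [ 0.4079 -0.5429  0.056 ]
bar a [ 0.5653 -0.4364  0.125 ]
bar b [ 0.5768 -0.3817  0.125 ]
lid L [ 0.6165 -0.4099  0.076 ]
lid R [ 0.517  -0.4035  0.076 ]
lid T [ 0.5603 -0.452   0.076 ]
lid B [ 0.5761 -0.3611  0.076 ]
knob [ 0.5097 -0.3919  0.03  ]
t 1.525 from [ 0.4296 -0.3707  0.2503] [ 3.141  0.    -1.636] F [ 0.2 -0.4 -0.7] w 0.0878 gf 0.0 dyaw 0.001
call 1 [-0.977 -0.063  0.001] [ 0.001  0.    -0.   ] rows>= 2
call 2 [-0.977 -0.063  0.001] [ 0.  0. -0.] rows>= 2
call 3 [-0.977 -0.063  0.001] [ 0.  0. -0.] rows>= 2
call 4 [-0.977 -0.064  0.001] [-0.  0. -0.] rows>= 2
t 1.525 from [ 0.4296 -0.3707  0.2503] [ 3.141  0.    -1.636] F [ 0.2 -0.4 -0.7] w 0.0878 gf 0.0 dyaw -1.506
call 1 [-0.518  0.252 -0.155] [ 0.001 -0.     0.753] rows>= 3
call 2 [-0.389  0.425 -0.155] [ 0.    -0.     0.753] rows>= 3
call 3 [-0.206  0.538 -0.155] [ 0.    -0.     0.753] rows>= 3
call 4 [ 0.006  0.576 -0.155] [ 0.    -0.     0.753] rows>= 3
```

```bash

python3 -m handwheel '[[[-0.98,-0.1,0,0,0,0,0],[-0.98,-0.1,0,0,0,0,0]]]'
python3 -m handwheel '[[[-0.98,-0.1,0,0,0,0,0],[-0.98,-0.1,0,0,0,0,0],[-0.98,-0.1,0,0,0,0,0]]]'
python3 - <<'E'
from h import *
import cv2
s=arm.get_state()
im=cams.grab_frame("wrist");np.save("w2.npy",np.r_[s["eef_pos"],s["ee_rot"]])
cv2.imwrite("pics/w2.png",im)
cv2.imwrite("pics/w2c.png",cv2.resize(im[120:310,170:430],None,fx=3,fy=3,interpolation=cv2.INTER_CUBIC))
E
```

```text
t: 1.78
eef_pos: [0.4421, -0.292, 0.2504]
ee_rot: [3.141, 0.0, -1.637]
force: [1.3, -0.6, 0.1]
width: 0.0877
gripper_force: 0.0
t: 2.15
eef_pos: [0.4559, -0.215, 0.2507]
ee_rot: [-3.141, -0.0, -1.634]
force: [0.2, 0.6, 0.1]
width: 0.0873
gripper_force: 0.0
```

View pics/w2c.png

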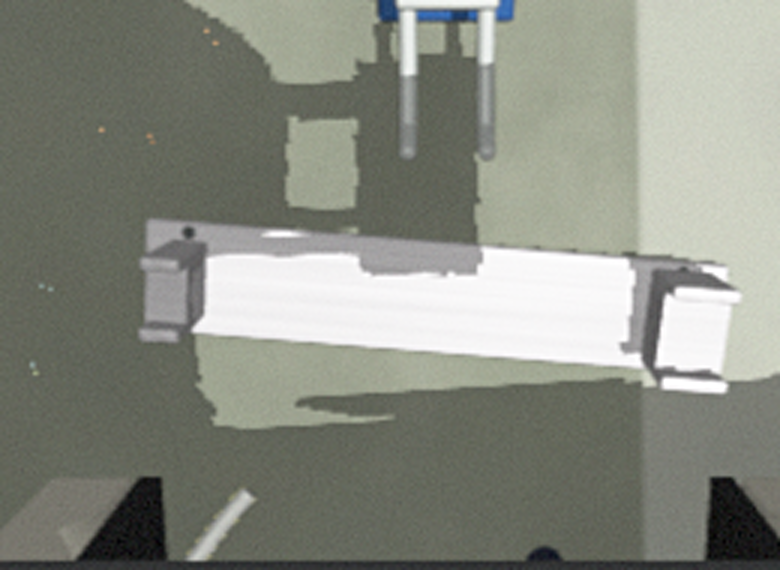

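The narrow saddle is on the left (far, +x) with its centre at crop (161,299). The wide saddle is on the right (near the robot) at (699,338), so the lifter will lie with its fork pointing away from the robot.

```bash
python3 - <<'E'
from h import *
v=np.load("w2.npy");c=cam("wrist",dict(eef_pos=v[:3],ee_rot=v[3:]))
f=lambda u,w,z:px(c,170+u/3,120+w/3,z)[:2]
n=f(161,299.5,.051);w=f(699,338,.046)
print(n,w,np.linalg.norm(n-w),np.arctan2(*(n-w)[::-1]))
e=(n-w)/np.linalg.norm(n-w);print("origin",n-.053*e,w+.138*e)
a,b,d,g=f(148,220,.006),f(727,263,.006),f(643,367,.006),f(197,332,.006)
print("base edges dir",np.arctan2(*(a-b)[::-1]),np.arctan2(*(g-d)[::-1]),"far corners",a,b)
print("tine tips",f(407,155,.057),f(487,155,.057))
plan([.4424,-.3685,.11],-1.636)
E
```

```text
[ 0.55159417 -0.21987835] [ 0.3642153  -0.19297457] 0.18930042969674107 -0.1426049621901286
origin [ 0.49913216 -0.21234588] [ 0.50081448 -0.21258743]
base edges dir -0.13834265179642388 -0.14458606660673787 far corners [ 0.56501904 -0.2429578 ] [ 0.34374371 -0.21214919]
tine tips [ 0.46277956 -0.26380116] [ 0.43650422 -0.26211364]
t 2.2 from [ 0.4558 -0.2156  0.2506] [ 3.142 -0.    -1.635] F [ 0.7 -1.2  0.7] w 0.0874 gf 0.0 dyaw -0.001
call 1 [0.639 0.015 0.586] [ 0.    -0.001  0.001] rows>= 2
call 2 [0.639 0.015 0.586] [ 0.    -0.     0.001] rows>= 2
call 3 [0.639 0.015 0.586] [ 0.    -0.     0.001] rows>= 2
```

```bash

python3 -m handwheel '[[[0.67,0.015,0.58,0,0,0,130],[0.67,0.015,0.58,0,0,0,130]]]' 40
python3 -m handwheel '[[[0.67,0.015,0.58,0,0,0,130],[0.67,0.015,0.58,0,0,0,130]]]'
python3 -m handwheel '[[[0.67,0.015,0.58,0,0,0,130],[0.67,0.015,0.58,0,0,0,130],[0.67,0.015,0.58,0,0,0,130]]]'
python3 -c "
from h import *
plan([.4419,-.377,.0265],-1.6356)"
```

```text
t: 2.45
eef_pos: [0.449, -0.2708, 0.2012]
ee_rot: [3.137, 0.001, -1.638]
force: [-0.3, 0.8, -0.1]
width: 0.0731
gripper_force: 0.0
t: 2.7
eef_pos: [0.4445, -0.324, 0.1551]
ee_rot: [3.137, 0.001, -1.639]
force: [-0.1, 0.7, 0.1]
width: 0.053
gripper_force: 0.0
t: 3.08
eef_pos: [0.442, -0.3758, 0.1116]
ee_rot: [3.141, -0.0, -1.636]
force: [0.4, -0.9, -0.1]
width: 0.043
gripper_force: 0.0
t 3.075 from [ 0.442  -0.3758  0.1116] [ 3.141 -0.    -1.636] F [ 0.4 -0.9 -0.1] w 0.043 gf 0.0 dyaw 0.0
call 1 [ 0.007 -0.     0.532] [ 0.001 -0.    -0.   ] rows>= 1
call 2 [ 0.007 -0.     0.532] [ 0.  0. -0.] rows>= 1
```

```bash

python3 -m handwheel '[[[0.007,0,0.5,0,0,0,130],[0.014,0,0.8,0,0,0,130],[0.014,0,1,0,0,0,130],[0.014,0,1,0,0,0,130]]]'
python3 -m handwheel '[[[0,0,0.06,0,0,0,130],[0,0,0.06,0,0,0,130],[0,0,0.06,0,0,0,255],[0,0,0.06,0,0,0,255],[0,0,0.06,0,0,0,255]]]' 40
python3 -m handwheel '[[[0,0,0,0,0,0,255],[0,0,0,0,0,0,255],[0,0,0,0,0,0,255],[0,0,0,0,0,0,255]]]'
```

```text
t: 3.58
eef_pos: [0.4423, -0.3758, 0.0315]
ee_rot: [3.141, 0.0, -1.634]
force: [-0.3, 0.4, 0.4]
width: 0.0425
gripper_force: 0.0
t: 4.2
eef_pos: [0.4421, -0.3763, 0.0267]
ee_rot: [-3.141, -0.0, -1.634]
force: [-0.1, 0.5, 0.1]
width: 0.0186
gripper_force: 0.0
t: 4.7
eef_pos: [0.442, -0.3763, 0.0266]
ee_rot: [3.142, -0.0, -1.634]
force: [0.0, 0.1, 1.2]
width: 0.0094
gripper_force: 40.0
```

```bash

python3 -m handwheel '[[[0,0,-0.2,0,0,0,255],[0,0,-0.5,0,0,0,255],[0,0,-0.8,0,0,0,255],[0,0,-0.8,0,0,0,255]]]'
python3 -m handwheel '[[[0,0,-0.5,0,0,0,255],[0,0,-0.9,0,0,0,255],[0,0,-0.9,0,0,0,255]]]'
python3 -c "
from h import *
plan([.5104,-.214,.15],-3.284,-1,5)"
```

```text
t: 5.2
eef_pos: [0.4435, -0.377, 0.0934]
ee_rot: [-3.137, -0.002, -1.634]
force: [-0.2, -0.7, -1.9]
width: 0.0097
gripper_force: 40.0
t: 5.58
eef_pos: [0.4433, -0.3769, 0.165]
ee_rot: [-3.137, -0.002, -1.634]
force: [-0.1, 0.6, -1.6]
width: 0.0098
gripper_force: 40.0
t 5.575 from [ 0.4433 -0.3769  0.165 ] [-3.137e+00 -2.000e-03 -1.634e+00] F [-0.1  0.6 -1.6] w 0.0098 gf 40.0 dyaw -1.65
call 1 [-0.417 -0.142  0.037] [-0.009 -0.002  0.66 ] rows>= 2
call 2 [-0.44   0.001  0.038] [ 0.   -0.    0.66] rows>= 2
call 3 [-0.416  0.144  0.038] [ 0.   -0.    0.66] rows>= 2
call 4 [-0.347  0.271  0.038] [-0.   -0.    0.66] rows>= 2
call 5 [-0.241  0.369  0.038] [ 0.   -0.    0.66] rows>= 2
```

```bash

python3 -m handwheel '[[[-0.417,-0.142,0.037,0,0,0.3,255],[-0.417,-0.142,0.037,0,0,0.66,255],[-0.417,-0.142,0.037,0,0,0.66,255]]]'
python3 -m handwheel '[[[-0.44,0,0.038,0,0,0.36,255],[-0.44,0,0.038,0,0,0.66,255],[-0.44,0,0.038,0,0,0.66,255]]]'
python3 -m handwheel '[[[-0.416,0.144,0.038,0,0,0.36,255],[-0.416,0.144,0.038,0,0,0.66,255],[-0.416,0.144,0.038,0,0,0.66,255]]]'
python3 -m handwheel '[[[-0.347,0.271,0.038,0,0,0.36,255],[-0.347,0.271,0.038,0,0,0.66,255],[-0.347,0.271,0.038,0,0,0.66,255]]]'
python3 -m handwheel '[[[-0.241,0.369,0.038,0,0,0.36,255],[-0.241,0.369,0.038,0,0,0.66,255],[-0.241,0.369,0.038,0,0,0.66,255],[-0.241,0.369,0.038,0,0,0.66,255]]]'
python3 - <<'E'
from h import *
import cv2
s=arm.get_state()
im=cams.grab_frame("wrist");np.save("w3.npy",np.r_[s["eef_pos"],s["ee_rot"]])
cv2.imwrite("pics/w3.png",im)
plan([.5104,-.214,.06],-3.284)
E
```

```text
t: 5.95
eef_pos: [0.455, -0.3431, 0.1585]
ee_rot: [3.14, 0.0, -1.963]
force: [0.1, -0.1, -0.6]
width: 0.0099
gripper_force: 40.0
t: 6.32
eef_pos: [0.4687, -0.3111, 0.156]
ee_rot: [3.141, -0.0, -2.29]
force: [-0.4, -1.2, -1.3]
width: 0.0092
gripper_force: 40.0
t: 6.7
eef_pos: [0.4822, -0.2788, 0.1532]
ee_rot: [3.141, -0.0, -2.618]
force: [-0.8, 0.0, -1.8]
width: 0.0098
gripper_force: 40.0
t: 7.08
eef_pos: [0.4957, -0.2464, 0.1504]
ee_rot: [3.142, -0.0, -2.948]
force: [-0.7, 0.6, -1.2]
width: 0.0096
gripper_force: 40.0
t: 7.58
eef_pos: [0.5091, -0.214, 0.1474]
ee_rot: [-3.142, -0.0, 3.005]
force: [-0.0, 0.2, -1.0]
width: 0.0095
gripper_force: 40.0
t 7.625 from [ 0.5091 -0.214   0.1474] [-3.142 -0.     3.003] F [-0.6  0.5 -1.4] w 0.0097 gf 40.0 dyaw -0.004
call 1 [-0.008  0.001  0.547] [-0.    -0.     0.004] rows>= 1
call 2 [-0.008  0.001  0.547] [ 0.    -0.     0.004] rows>= 1
```

View pics/w3.png

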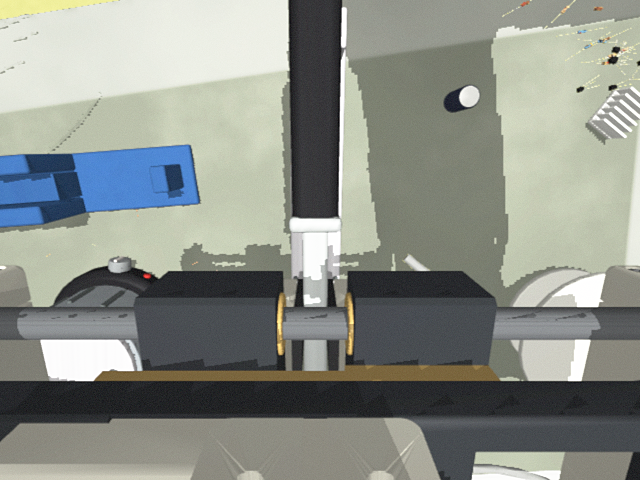

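The handle centre line is at u≈315, so it is centred on the tool, with the fork ahead. A white sliver of the rest shows at u≈343–347 to the right of the handle, so I'll measure the lateral offset before lowering.

```bash
python3 - <<'E'
from h import *
import cv2
im=cv2.imread("pics/w3.png")
for v in (4,12,25,40,80,120,160,200):print(v,im[v,282:294].mean(1).astype(int),im[v,336:352].mean(1).astype(int))
v=np.load("w3.npy");c=cam("wrist",dict(eef_pos=v[:3],ee_rot=v[3:]))
o=np.array([.500,-.2125]);e=np.array([np.cos(-.142),np.sin(-.142)]);n=np.array([-e[1],e[0]])
P=lambda x,y,z:proj(c,np.r_[o+x*e+y*n,z]).round(1)
for x in(-.158,-.1,-.05):print("base",x,P(x,.022,.006),P(x,-.022,.006))
for x in(-.15,-.126):print("wide",x,P(x,.014,.046),P(x,.017,.046),P(x,-.014,.046))
og=v[:2]-.0105*e; z=v[2]+.0188
Q=lambda x,y,z:proj(c,np.r_[og+x*e+y*n,z]).round(1)
for x in (-.03,-.1):print("handle",Q(x,.009,z+.011),Q(x,-.009,z+.011))
E
```

```text
4 [233 234 234 234 240 224 135  36  29  37  42  43] [ 51  42  39  36  29  36 126 155 150 150 150 147 148 147 147 148]
12 [234 237 236 235 237 244 178  48  24  35  46  43] [ 40  43  43  32  22 118 255 255 255 255 233 154 145 151 152 143]
25 [234 236 234 235 239 244 186  67  22  36  38  37] [ 46  46  33  29  42 177 255 255 255 255 223 143 145 148 151 152]
40 [235 233 233 234 239 245 200 101  30  37  34  45] [ 40  39  39  21  61 244 255 255 255 247 185 149 154 152 152 152]
80 [201 200 202 200 202 210 209 148  55  32  31  39] [ 39  40  35  21 121 255 255 255 228 187 197 198 199 195 202 198]
120 [166 124 128 129 123 126 131 121  76  33  41  38] [ 38  28  13  89 255 255 255 230 187 192 194 194 198 197 193 198]
160 [191 156 119 119 118 119 120 127 117  70  31  30] [ 41  16  62 236 255 255 228 184 197 200 203 200 204 200 201 203]
200 [189 193 195 157 116 117 120 122 129 105  50  26] [ 29  26 111 255 255 230 188 191 193 195 198 191 196 195 196 193]
base -0.158 [344.9  14.6] [286.6  14.4]
base -0.1 [343.   97.2] [287.8  96.9]
base -0.05 [341.5 161.5] [288.8 161.3]
wide -0.15 [337.3   5.6] [341.9   5.7] [294.2   5.5]
wide -0.126 [336.5  46.7] [341.   46.7] [294.6  46.5]
handle [337.9 227.5] [290.  227.3]
handle [342.4  16.4] [286.9  16.1]
```

```bash

python3 -m handwheel '[[[-0.01,0.012,0.5,0,0,0.004,255],[-0.01,0.012,0.9,0,0,0.004,255],[-0.01,0.012,0.9,0,0,0.004,255]]]'
python3 -m handwheel '[[[0,0,0.3,0,0,0,255],[0,0,0.45,0,0,0,255],[0,0,0.45,0,0,0,255]]]'
python3 -c "
from h import *
plan([.5105,-.213,.0275],-3.284)"
```

```text
t: 8.0
eef_pos: [0.5082, -0.2128, 0.0734]
ee_rot: [-3.141, -0.005, 2.999]
force: [-0.3, -0.4, -0.5]
width: 0.0095
gripper_force: 40.0
t: 8.38
eef_pos: [0.5101, -0.2128, 0.0396]
ee_rot: [-3.141, -0.001, 2.998]
force: [-0.6, -0.4, -0.8]
width: 0.0097
gripper_force: 40.0
t 8.375 from [ 0.5101 -0.2128  0.0396] [-3.141e+00 -1.000e-03  2.998e+00] F [-0.6 -0.4 -0.8] w 0.0097 gf 40.0 dyaw 0.002
call 1 [-0.005 -0.002  0.151] [-0.    -0.001 -0.003] rows>= 1
```

```bash

python3 -m handwheel '[[[0,0,0.08,0,0,-0.003,255],[0,0,0.13,0,0,-0.003,255],[0,0,0.16,0,0,-0.003,255],[0,0,0.16,0,0,-0.003,255]]]'
python3 -c "
from h import *
plan([.5105,-.213,.0275],-3.284)"
```

```text
t: 8.88
eef_pos: [0.5103, -0.2126, 0.0267]
ee_rot: [-3.142, 0.0, 2.999]
force: [0.6, -0.1, -0.7]
width: 0.0095
gripper_force: 40.0
t 8.875 from [ 0.5103 -0.2126  0.0267] [-3.142  0.     2.999] F [ 0.6 -0.1 -0.7] w 0.0095 gf 40.0 dyaw 0.001
call 1 [-0.004 -0.004 -0.01 ] [-0.     0.    -0.001] rows>= 1
```

```bash

python3 -m handwheel '[[[0,0,0.02,0,0,0,255],[0,0,0.02,0,0,0,255],[0,0,0.02,0,0,0,255]]]'
python3 -c "
from h import *
s=arm.get_state();print(s['force'],s['moment'],s['eef_pos'])"
```

```text
t: 9.25
eef_pos: [0.5104, -0.2126, 0.0265]
ee_rot: [-3.141, 0.001, 2.999]
force: [-4.3, 3.6, 12.8]
width: 0.0099
gripper_force: 40.0
[-4.31308615  3.6000518  12.81432292] [ 1.06548553  1.57441331 -0.02657154] [ 0.51037344 -0.2126473   0.02648915]
```

```bash

python3 -m handwheel '[[[0,0,-0.02,0,0,0,120],[0,0,-0.02,0,0,0,120],[0,0,-0.02,0,0,0,120],[0,0,-0.02,0,0,0,120],[0,0,-0.02,0,0,0,120]]]'
python3 -m handwheel '[[[0,0,-0.4,0,0,0,120],[0,0,-0.9,0,0,0,120],[0.5,0,-0.9,0,0,0,120],[1,0,-0.9,0,0,0,100],[1,0,-0.9,0,0,0,100]]]'
python3 - <<'E'
from h import *
import cv2
s=arm.get_state()
im=cams.grab_frame("wrist");np.save("w4.npy",np.r_[s["eef_pos"],s["ee_rot"]])
cv2.imwrite("pics/w4.png",im)
im=cams.grab_frame("top");cv2.imwrite("pics/t4.png",im)
cv2.imwrite("pics/both4.png",np.vstack([im[230:370,250:450].repeat(2,0).repeat(2,1),cv2.resize(im[:1,:1],(400,4))]))
plan([.4258,-.2019,.0265],-3.284)
E
```

```text
t: 9.88
eef_pos: [0.5101, -0.2127, 0.0265]
ee_rot: [-3.142, -0.0, 2.998]
force: [0.0, 0.4, -0.6]
width: 0.0459
gripper_force: 0.0
t: 10.5
eef_pos: [0.4284, -0.2009, 0.0988]
ee_rot: [3.141, -0.001, 2.998]
force: [0.2, -0.3, 0.4]
width: 0.0528
gripper_force: 0.0
t 10.6 from [ 0.4315 -0.2013  0.0992] [-3.142e+00  1.000e-03  2.999e+00] F [ 0.7  0.2 -0.5] w 0.0531 gf 0.0 dyaw 0.0
call 1 [ 0.07  -0.017  0.908] [-0.     0.003 -0.001] rows>= 2
```

View pics/w4.png

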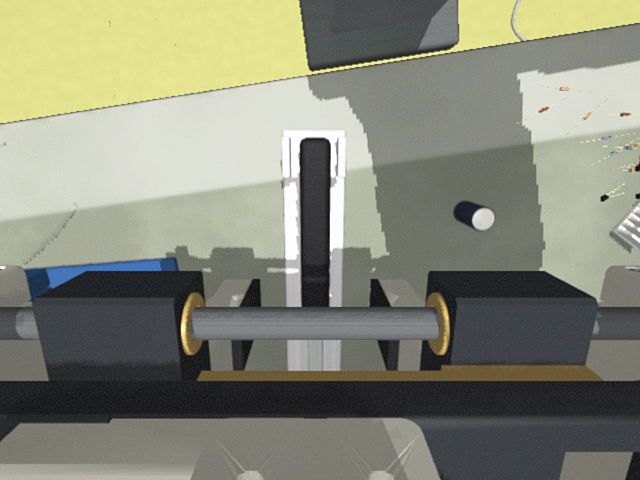

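The handle lies centred in the wide saddle (handle u 300–330, rest 284–345) and its end is at v=138. I'll grip the handle near its front, at about x=-50 mm.

```bash
python3 - <<'E'
from h import *
v=np.load("w4.npy");c=cam("wrist",dict(eef_pos=v[:3],ee_rot=v[3:]))
h=px(c,315,138,.055)[:2];h2=px(c,315,265,.056)[:2];e=np.array([np.cos(-.142),np.sin(-.142)])
print(h,h2,"origin est",h+.15*e)
print(px(c,284,200,.006),px(c,344.5,200,.006),px(c,315,200,.056))
plan([.4506,-.2044,.0265],-3.284)
E
```

```text
[ 0.35425235 -0.18963352] [ 0.42716139 -0.20025339] origin est [ 0.50274259 -0.21086201]
[ 0.39181613 -0.21767718  0.006     ] [ 0.3980868  -0.17461145  0.006     ] [ 0.38815105 -0.19457079  0.056     ]
t 10.6 from [ 0.4315 -0.2013  0.0992] [-3.142e+00  1.000e-03  2.999e+00] F [ 0.7  0.2 -0.5] w 0.0531 gf 0.0 dyaw 0.0
call 1 [-0.241 -0.004  0.908] [-0.     0.003 -0.001] rows>= 2
```

```bash

python3 -m handwheel '[[[-0.24,0,0.2,0,0,0,100],[-0.24,0,0.6,0,0,0,100],[-0.24,0,0.91,0,0,0,100],[-0.24,0,0.91,0,0,0,100]]]'
python3 -m handwheel '[[[0,0,0,0,0,0,255],[0,0,0,0,0,0,255],[0,0,0,0,0,0,255],[0,0,0,0,0,0,255],[0,0,0,0,0,0,255]]]' 60
python3 -m handwheel '[[[0,0,0,0,0,0,255],[0,0,0,0,0,0,255]]]' 60
python3 -c "
from h import *
plan([.4506,-.2044,.16],-3.284)"
```

```text
t: 11.1
eef_pos: [0.4494, -0.204, 0.024]
ee_rot: [-3.141, -0.004, 2.998]
force: [0.1, -0.6, 0.8]
width: 0.0533
gripper_force: 0.0
t: 11.72
eef_pos: [0.4503, -0.204, 0.0263]
ee_rot: [3.142, 0.001, 2.999]
force: [-1.9, 2.1, 4.9]
width: 0.0173
gripper_force: 60.0
t: 11.98
eef_pos: [0.4503, -0.204, 0.0263]
ee_rot: [-3.142, 0.001, 2.999]
force: [-2.5, 2.0, 7.2]
width: 0.0178
gripper_force: 60.0
t 11.975 from [ 0.4503 -0.204   0.0263] [-3.142e+00  1.000e-03  2.999e+00] F [-2.5  2.   7.2] w 0.0178 gf 60.0 dyaw 0.001
call 1 [-0.003 -0.002 -0.835] [-0.     0.001 -0.001] rows>= 2
call 2 [-0.002 -0.002 -0.835] [ 0.     0.    -0.001] rows>= 2
```

```bash

python3 -m handwheel '[[[0,0,-0.2,0,0,0,255],[0,0,-0.5,0,0,0,255],[0,0,-0.83,0,0,0,255],[0,0,-0.83,0,0,0,255]]]'
python3 -m handwheel '[[[0,0,-0.5,0,0,0,255],[0,0,-0.83,0,0,0,255],[0,0,-0.83,0,0,0,255]]]'
python3 - <<'E'
import cv2,numpy as np
a=cv2.imread("pics/w1.png")[130:255,110:222];b=cv2.imread("pics/top0.png")[212:284,378:446]
o=np.zeros((500,798,3),np.uint8);o[:500,:448]=cv2.resize(a,None,fx=4,fy=4,interpolation=2);o[:360,450:790]=cv2.resize(b,None,fx=5,fy=5,interpolation=2)
cv2.imwrite("pics/lid.png",o)
E
```

```text
t: 12.48
eef_pos: [0.4512, -0.2041, 0.0939]
ee_rot: [3.141, 0.004, 2.999]
force: [0.4, 0.2, -1.1]
width: 0.0174
gripper_force: 60.0
t: 12.85
eef_pos: [0.4509, -0.204, 0.1597]
ee_rot: [3.141, 0.003, 2.998]
force: [-0.7, 0.1, -0.9]
width: 0.0178
gripper_force: 60.0
```

View pics/lid.png

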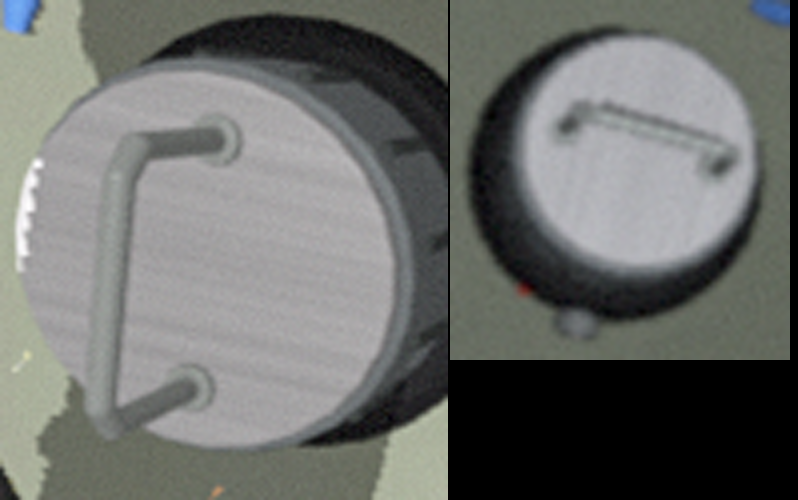

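In the wrist crop the bar centre line runs from (125,147) to (103,413), with the leg bases at (222,140) and (196,386). In the top crop the bar runs from (583,110) to (737,152), with the leg bases at (565,128) and (712,170).

```bash
python3 - <<'E'
from h import *
v=np.load("w1.npy");c=cam("wrist",dict(eef_pos=v[:3],ee_rot=v[3:]));t=cam("top")
W=lambda u,w,z:px(c,110+u/4,130+w/4,z)[:2]
T=lambda u,w,z:px(t,378+(u-450)/5,212+w/5,z)[:2]
for n,a,b in[("w bar",W(103,413,.122),W(125,147,.122)),("w legs",W(196,386,.077),W(222,140,.077)),("t bar",T(583,110,.122),T(737,152,.122)),("t legs",T(565,128,.077),T(712,170,.077)),("w lid",W(18,255,.076),W(398,255,.076)),("w lid2",W(210,65,.076),W(210,448,.076)),("t lid",T(522,152,.076),T(755,152,.076)),("t lid2",T(640,37,.076),T(640,268,.076))]:
    d=a-b;print(n,((a+b)/2).round(4),np.linalg.norm(d).round(4),"perp",(np.arctan2(d[1],d[0])-np.pi/2).round(4))
E
```

```text
w bar [ 0.5727 -0.4075] 0.056 perp -0.2744
w legs [ 0.5726 -0.4052] 0.0596 perp -0.2798
t bar [ 0.5721 -0.4066] 0.059 perp -0.2785
t legs [ 0.5723 -0.4056] 0.0587 perp -0.2906
w lid [ 0.5727 -0.4077] 0.0902 perp -1.635
w lid2 [ 0.5726 -0.4057] 0.0913 perp -3.3183
t lid [ 0.5713 -0.4058] 0.0901 perp -0.0078
t lid2 [ 0.5714 -0.4064] 0.0902 perp -1.601
```

```bash
python3 -c "
from h import *
plan([.3586,-.3451,.15],-3.4216)"
```

```text
t 12.85 from [ 0.4509 -0.204   0.1597] [3.141e+00 3.000e-03 2.998e+00] F [-0.7  0.1 -0.9] w 0.0178 gf 60.0 dyaw -0.137
call 1 [ 0.297 -0.637  0.039] [0.001 0.005 0.091] rows>= 1
call 2 [ 0.267 -0.65   0.04 ] [ 0.    -0.     0.091] rows>= 1
call 3 [ 0.237 -0.661  0.04 ] [ 0.    -0.     0.091] rows>= 1
```

```bash

python3 -m handwheel '[[[0.15,-0.32,0.02,0,0,0.05,255],[0.297,-0.637,0.039,0,0,0.091,255]]]'
python3 -m handwheel '[[[0.15,-0.35,0.02,0,0,0.05,255],[0.267,-0.65,0.04,0,0,0.091,255]]]'
python3 -m handwheel '[[[0.12,-0.35,0.02,0,0,0.05,255],[0.237,-0.661,0.04,0,0,0.091,255],[0.237,-0.661,0.04,0,0,0.091,255],[0.237,-0.661,0.04,0,0,0.091,255]]]'
python3 - <<'E'
from h import *
import cv2
cv2.imwrite("pics/t5.png",cams.grab_frame("top"));cv2.imwrite("pics/s5.png",cams.grab_frame("scene"))
plan([.3586,-.3451,.0752],-3.4216)
E
```

```text
t: 13.1
eef_pos: [0.418, -0.251, 0.1538]
ee_rot: [3.141, -0.002, 2.953]
force: [-0.9, 0.0, -1.6]
width: 0.0177
gripper_force: 60.0
t: 13.35
eef_pos: [0.3869, -0.2984, 0.1504]
ee_rot: [3.141, -0.003, 2.906]
force: [0.3, 0.2, -1.4]
width: 0.0177
gripper_force: 60.0
t: 13.85
eef_pos: [0.3573, -0.3447, 0.1479]
ee_rot: [3.141, -0.002, 2.861]
force: [1.0, -0.1, -1.4]
width: 0.0173
gripper_force: 60.0
t 13.95 from [ 0.3578 -0.3446  0.1486] [ 3.141e+00 -1.000e-03  2.862e+00] F [ 0.2 -0.6 -0.9] w 0.0176 gf 60.0 dyaw -0.001
call 1 [-0.012 -0.004  0.917] [ 0.    -0.002  0.002] rows>= 2
```

```bash

python3 -m handwheel '[[[-0.012,-0.004,0.5,0,0,0,255],[-0.012,-0.004,0.917,0,0,0,255],[-0.012,-0.004,0.917,0,0,0,255],[-0.012,-0.004,0.917,0,0,0,255]]]'
python3 -m handwheel '[[[-0.25,0,0,0,0,0,255],[-0.5,0,0,0,0,0,255],[-0.75,0,0,0,0,0,255],[-0.93,0,0,0,0,0,255],[-0.93,0,0,0,0,0,255]]]'
python3 - <<'E'
from h import *
import cv2
a=cams.grab_frame("top");b=cams.grab_frame("scene")
cv2.imwrite("pics/t6.png",a);cv2.imwrite("pics/s6.png",b)
o=np.zeros((600,800,3),np.uint8)
o[:360,:400]=cv2.resize(a[220:310,375:475],None,fx=4,fy=4,interpolation=2)
o[:360,400:]=cv2.resize(b[210:300,350:450],None,fx=4,fy=4,interpolation=2)
cv2.imwrite("pics/ins.png",o[:360])
plan([.4307,-.3658,.0752],-3.4216)
E
```

```text
t: 14.45
eef_pos: [0.3596, -0.3458, 0.0768]
ee_rot: [-3.141, 0.001, 2.863]
force: [0.4, 0.2, -1.3]
width: 0.0177
gripper_force: 60.0
t: 15.08
eef_pos: [0.4313, -0.3665, 0.0766]
ee_rot: [-3.141, 0.002, 2.862]
force: [0.2, -0.8, -1.9]
width: 0.0177
gripper_force: 60.0
t 15.175 from [ 0.4298 -0.366   0.076 ] [3.141 0.    2.862] F [-0.1  0.5 -0.7] w 0.0177 gf 60.0 dyaw -0.0
call 1 [-0.01   0.006  0.011] [0. 0. 0.] rows>= 1
```

View pics/ins.png

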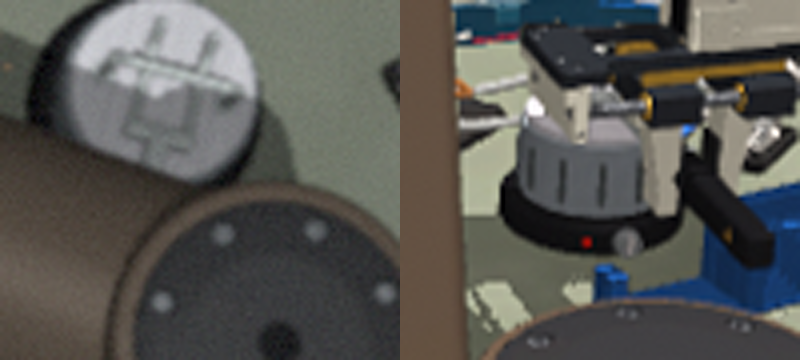

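The fork is centred under the bar: the tines sit at about u=150 and 203 in the crop, and the bar spans 115–240. The tips show beyond the bar at (157,20) and (210,35).

```bash
python3 - <<'E'
from h import *
t=cam("top");d=np.array([.9611,-.2764])
for u,v,z,n in[(157,18,.107,"tipL"),(211,32,.107,"tipR"),(160,128,.095,"cross")]:
    p=px(t,375+u/4,220+v/4,z)[:2];r=p-[.5724,-.4065];print(n,p,"fork x",95+1000*r@d,"lat",1000*(r@[.2764,.9611]))
E
python3 -m handwheel '[[[-0.01,0,-0.1,0,0,0,255],[-0.01,0,-0.2,0,0,0,255],[-0.01,0,-0.26,0,0,0,255],[-0.01,0,-0.26,0,0,0,255]]]'
python3 -m handwheel '[[[0,0,-0.03,0,0,0,255],[0,0,-0.03,0,0,0,255],[0,0,-0.06,0,0,0,255],[0,0,-0.06,0,0,0,255]]]'
```

```text
tipL [ 0.60073777 -0.39908189] fork x 120.1850679477334 lat 14.962105579796313
tipR [ 0.59384785 -0.4243517 ] fork x 120.54774061990618 lat -11.229085700051565
cross [ 0.55003828 -0.40083675] fork x 71.9428302508119 lat -0.7378343503348312
t: 15.68
eef_pos: [0.4311, -0.3666, 0.0973]
ee_rot: [-3.141, 0.001, 2.862]
force: [0.4, 0.4, -1.7]
width: 0.0177
gripper_force: 60.0
t: 16.18
eef_pos: [0.4308, -0.3664, 0.1013]
ee_rot: [3.142, -0.0, 2.862]
force: [-0.1, -0.3, -1.9]
width: 0.0175
gripper_force: 60.0
```

```bash

python3 -m handwheel '[[[-0.035,0,0.04,0,0,0,255],[-0.035,0,0.04,0,0,0,255],[-0.035,0,0.02,0,0,0,255],[-0.035,0,0,0,0,0,255]]]'
python3 -m handwheel '[[[0,0,-0.02,0,0,0,255],[0,0,-0.04,0,0,0,255],[0,0,-0.06,0,0,0,255],[0,0,-0.08,0,0,0,255],[0,0,-0.08,0,0,0,255]]]'
python3 - <<'E'
from h import *
for i in range(1):
    s=arm.get_state();print(s['force'],s['moment'],s['eef_pos'],s['ee_rot'])
E
```

```text
t: 16.68
eef_pos: [0.4336, -0.3672, 0.1015]
ee_rot: [-3.142, 0.0, 2.862]
force: [0.5, 0.5, -1.1]
width: 0.0178
gripper_force: 60.0
t: 17.3
eef_pos: [0.4337, -0.3672, 0.1079]
ee_rot: [-3.142, 0.0, 2.862]
force: [-0.1, 0.5, -2.1]
width: 0.0177
gripper_force: 60.0
[-0.07631262  0.52041974 -2.10169947] [ 0.01610681  0.10069229 -0.0017674 ] [ 0.43365548 -0.36723341  0.10789452] [-3.14157992e+00  2.14332850e-04  2.86194682e+00]
```

```bash

python3 -m handwheel '[[[0,0,-0.02,0,0,0,255],[0,0,-0.04,0,0,0,255],[0,0,-0.06,0,0,0,255],[0,0,-0.08,0,0,0,255],[0,0,-0.08,0,0,0,255]]]'
python3 - <<'E'
from h import *
import cv2
s=arm.get_state();print(s['force'],s['moment'],s['eef_pos'],s['ee_rot'])
a=cams.grab_frame("top");cv2.imwrite("pics/t7.png",a);b=cams.grab_frame("scene");cv2.imwrite("pics/s7.png",b)
s=arm.get_state();print(s['force'],s['moment'])
p=cv2.imread("pics/s6.png");q=cv2.imread("pics/t6.png")
# vertical motion of pot-lid edge in the scene view / lid in the top view
for (A,B,r) in[(p,b,(218,245,380,425)),(q,a,(222,255,390,440))]:
    y0,y1,x0,x1=r;best=cv2.matchTemplate(B[y0-12:y1+12,x0-12:x1+12],A[y0:y1,x0:x1],cv2.TM_CCOEFF_NORMED)
    print(cv2.minMaxLoc(best))
E
```

```text
t: 17.92
eef_pos: [0.4337, -0.3673, 0.1143]
ee_rot: [-3.142, 0.0, 2.862]
force: [0.3, -0.0, -2.8]
width: 0.0178
gripper_force: 60.0
[ 0.27825452 -0.03571783 -2.76411   ] [ 0.00364545  0.15202294 -0.05864793] [ 0.4336864  -0.36725575  0.11433815] [-3.14154583e+00  3.07241564e-04  2.86195429e+00]
[ 0.49025167  0.75163183 -2.4690553 ] [-0.03626995  0.13171887 -0.00745174]
(-0.39156556129455566, 0.47031062841415405, (0, 19), (23, 3))
(0.02900117263197899, 0.866083025932312, (24, 0), (14, 10))
```

```bash

python3 -m handwheel '[[[0,0,-0.1,0,0,0,255],[0,0,-0.25,0,0,0,255],[0,0,-0.4,0,0,0,255],[0,0,-0.5,0,0,0,255],[0,0,-0.5,0,0,0,255]]]'
python3 - <<'E'
from h import *
import cv2
im=cv2.imread("pics/top0.png")
m=(im.min(2)>150).astype(np.uint8);m[:,:165]=0;m[:,250:]=0;m[:180]=0;m[262:]=0
k=max(cv2.findContours(m,0,1)[0],key=cv2.contourArea);(cx,cy),ax,_=cv2.fitEllipse(cv2.convexHull(k));print(cx,cy,ax,cv2.boundingRect(k))
t=cam("top");S=px(t,cx,cy,.05);print("stand",S, [np.linalg.norm(px(t,cx+ax[0]/2,cy,.05)-px(t,cx-ax[0]/2,cy,.05))])
a=cams.grab_frame("top");b=cams.grab_frame("scene");cv2.imwrite("pics/t8.png",a);cv2.imwrite("pics/s8.png",b)
s=arm.get_state();print(s['force'],s['moment'],s['eef_pos'])
A=cv2.imread("pics/t6.png");y0,y1,x0,x1=222,255,390,440
print(cv2.minMaxLoc(cv2.matchTemplate(a[y0-20:y1+20,x0-20:x1+20],A[y0:y1,x0:x1],cv2.TM_CCOEFF_NORMED)))
print("stationary-vs-expected shift px", proj(t,[.5724+.003,-.4075,.16])-proj(t,[.5724,-.4065,.122]))
E
```

```text
t: 18.65
eef_pos: [0.434, -0.3674, 0.1552]
ee_rot: [-3.141, 0.002, 2.862]
force: [-0.8, -0.1, -2.0]
width: 0.0172
gripper_force: 60.0
205.3403778076172 220.55413818359375 (60.06759262084961, 62.014869689941406) (175, 190, 62, 61)
stand [0.62220425 0.00531347 0.05      ] [np.float64(0.11857277836091819)]
[ 0.90535894 -0.34565547 -1.89530751] [ 0.00032139  0.16289402 -0.0021279 ] [ 0.4334332  -0.36708657  0.15404471]
(-0.3528481423854828, 0.8273106813430786, (0, 40), (26, 13))
stationary-vs-expected shift px [ 3.9614559  -5.02585159]
```

```bash
python3 - <<'E'
from h import *
import cv2
t=cam("top");im=cv2.imread("pics/top0.png").astype(int)
print(im[221,168:182].min(1),im[221,228:246].min(1));print(im[184:196,206].min(1),im[246:258,206].min(1))
for th in(120,135,150,165):
    m=(im.min(2)>th).astype(np.uint8);m[:,:165]=0;m[:,250:]=0;m[:180]=0;m[262:]=0
    k=max(cv2.findContours(m,0,1)[0],key=cv2.contourArea);c,r=cv2.minEnclosingCircle(k);M=cv2.moments(k);g=(M["m10"]/M["m00"],M["m01"]/M["m00"])
    print(th,c,r,g,px(t,*g,.05)[:2])
E
```

```text
[129 127 131 130 130 131 145 160 172 179 180 181 175 181] [178 180 181 178 181 180 180 178 168 119  71  56  54  56  54  63  79  91]
[ 94  93  93  95  92 108 151 171 175 177 177 178] [183 183 184 184 178 141 108  96  92  91  93  98]
120 (189.625, 220.5) 47.39883804321289 (196.52853372917696, 220.30929407883886) [0.62282649 0.02271569]
135 (205.02236938476562, 220.41275024414062) 31.634525299072266 (205.29310148880552, 220.563586771224) [0.62218594 0.00540643]
150 (205.27125549316406, 220.83724975585938) 31.107250213623047 (205.38778011204482, 220.54365079365078) [0.62222465 0.00522032]
165 (205.5, 220.5) 30.635046005249023 (205.54011954356096, 220.67179858721246) [0.62196464 0.00491461]
```

```bash

python3 -m handwheel '[[[0,0,-0.1,0,0,0,255],[0,0,-0.2,0,0,0,255],[0,0,-0.3,0,0,0,255],[0,0,-0.4,0,0,0,255],[0,0,-0.4,0,0,0,255]]]'
python3 -c "
from h import *
plan([.4826,.0446,.185],-3.4216,None,6)"
```

```text
t: 19.38
eef_pos: [0.434, -0.3675, 0.1871]
ee_rot: [-3.141, 0.002, 2.862]
force: [-1.0, 0.1, -2.1]
width: 0.0178
gripper_force: 60.0
t 19.375 from [ 0.434  -0.3675  0.1871] [-3.141e+00  2.000e-03  2.862e+00] F [-1.   0.1 -2.1] w 0.0178 gf 60.0 dyaw -0.0
call 1 [0.14  0.853 0.004] [-0.001  0.003  0.   ] rows>= 2
call 2 [0.14  0.853 0.004] [-0. -0.  0.] rows>= 2
call 3 [0.14  0.853 0.004] [ 0. -0.  0.] rows>= 2
call 4 [0.14  0.853 0.004] [ 0. -0.  0.] rows>= 2
call 5 [0.14  0.853 0.004] [ 0. -0.  0.] rows>= 2
call 6 [0.14  0.853 0.004] [ 0. -0.  0.] rows>= 2
```

```bash

python3 -m handwheel '[[[0.01,0.06,0,0,0,0,255],[0.03,0.2,0,0,0,0,255],[0.07,0.4,0,0,0,0,255],[0.1,0.62,0,0,0,0,255],[0.14,0.85,0,0,0,0,255]]]'
python3 -m handwheel '[[[0.035,0.213,0,0,0,0,255],[0.07,0.426,0,0,0,0,255],[0.105,0.64,0,0,0,0,255],[0.14,0.853,0,0,0,0,255]]]'
python3 -m handwheel '[[[0.035,0.213,0,0,0,0,255],[0.07,0.426,0,0,0,0,255],[0.105,0.64,0,0,0,0,255],[0.14,0.853,0,0,0,0,255]]]'
python3 -m handwheel '[[[0.035,0.213,0,0,0,0,255],[0.07,0.426,0,0,0,0,255],[0.105,0.64,0,0,0,0,255],[0.14,0.853,0,0,0,0,255]]]'
python3 -m handwheel '[[[0.035,0.213,0,0,0,0,255],[0.07,0.426,0,0,0,0,255],[0.105,0.64,0,0,0,0,255],[0.14,0.853,0,0,0,0,255]]]'
python3 -m handwheel '[[[0.035,0.213,0,0,0,0,255],[0.07,0.426,0,0,0,0,255],[0.1,0.62,0,0,0,0,255],[0.12,0.75,0,0,0,0,255],[0.14,0.853,0,0,0,0,255]]]'
python3 -m handwheel '[[[0,0,0,0,0,0,255],[0,0,0,0,0,0,255]]]'
python3 - <<'E'
from h import *
import cv2
a=cams.grab_frame("top");cv2.imwrite("pics/t9.png",a);b=cams.grab_frame("scene");cv2.imwrite("pics/s9.png",b)
o=np.zeros((440,800,3),np.uint8)
o[:440,:400]=cv2.resize(a[165:275,155:255],None,fx=4,fy=4,interpolation=2)
o[:440,400:]=cv2.resize(b[190:300,200:300],None,fx=4,fy=4,interpolation=2)
cv2.imwrite("pics/pl.png",o)
plan([.4826,.0446,.1],-3.4216)
E
```

```text
t: 20.0
eef_pos: [0.4418, -0.2972, 0.1862]
ee_rot: [3.141, 0.0, 2.862]
force: [0.9, 0.3, -2.4]
width: 0.0175
gripper_force: 60.0
t: 20.5
eef_pos: [0.4498, -0.2289, 0.1862]
ee_rot: [3.142, 0.0, 2.862]
force: [0.5, -0.3, -1.8]
width: 0.0176
gripper_force: 60.0
t: 21.0
eef_pos: [0.4578, -0.1603, 0.1862]
ee_rot: [3.142, 0.0, 2.862]
force: [0.9, -0.5, -1.6]
width: 0.0178
gripper_force: 60.0
t: 21.5
eef_pos: [0.4658, -0.0916, 0.1862]
ee_rot: [3.142, 0.0, 2.862]
force: [0.4, 0.1, -1.7]
width: 0.0174
gripper_force: 60.0
t: 22.0
eef_pos: [0.474, -0.0229, 0.1862]
ee_rot: [3.142, 0.0, 2.862]
force: [0.2, 0.2, -1.5]
width: 0.0176
gripper_force: 60.0
t: 22.62
eef_pos: [0.482, 0.0453, 0.1861]
ee_rot: [-3.141, -0.0, 2.862]
force: [1.1, -0.6, -1.3]
width: 0.0178
gripper_force: 60.0
t: 22.88
eef_pos: [0.4818, 0.0444, 0.1861]
ee_rot: [-3.141, -0.0, 2.862]
force: [0.2, -0.4, -1.8]
width: 0.0175
gripper_force: 60.0
t 22.975 from [0.4819 0.0443 0.1862] [-3.142 -0.     2.861] F [ 0.1  0.4 -2.1] w 0.0176 gf 60.0 dyaw 0.0
call 1 [-0.004  0.003  0.539] [-0. -0. -0.] rows>= 1
call 2 [-0.004  0.003  0.539] [ 0.  0. -0.] rows>= 1
```

View pics/pl.png

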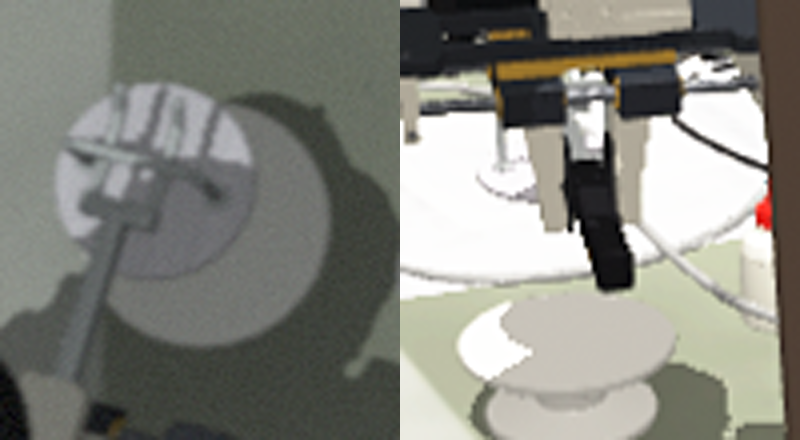

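The lid is hanging on the fork above the stand. In the top crop the lid spans u 55–255 and v 83–280, and the stand's right edge is at u 330 and its bottom at v 348.

```bash
python3 - <<'E'
from h import *
t=cam("top");T=lambda u,v,z:px(t,155+u/4,165+v/4,z)[:2]
for z in(.155,.161,.167):
    a,b,c,d=T(55,181,z),T(255,181,z),T(155,83,z),T(155,280,z)
    print(z,(a+b)/2,(c+d)/2,np.linalg.norm(a-b),np.linalg.norm(c-d))
print("stand R",T(330,222,.05),"B",T(208,348,.05))
E
```

```text
0.155 [0.62106091 0.00601712] [0.62109885 0.0060354 ] 0.09000064337850841 0.09059603232508832
0.161 [0.61979871 0.00472501] [0.61983644 0.00474318] 0.08949167162552832 0.09008369352777976
0.167 [0.61853652 0.0034329 ] [0.61857404 0.00345097] 0.0889826998725483 0.08957135473047119
stand R [ 0.62183929 -0.05819779] B [0.55939863 0.00084203]
```

```bash

python3 -m handwheel '[[[-0.024,0.007,0.15,0,0,0,255],[-0.024,0.007,0.35,0,0,0,255],[-0.024,0.007,0.6,0,0,0,255],[-0.024,0.007,0.8,0,0,0,255],[-0.024,0.007,0.9,0,0,0,255]]]'
python3 -m handwheel '[[[0,0,0.06,0,0,0,255],[0,0,0.12,0,0,0,255],[0,0,0.16,0,0,0,255],[0,0,0.2,0,0,0,255],[0,0,0.2,0,0,0,255]]]'
python3 -c "
from h import *
s=arm.get_state();print(s['force'],s['moment'])"
python3 -m handwheel '[[[0,0,0.03,0,0,0,255],[0,0,0.06,0,0,0,255],[0,0,0.09,0,0,0,255],[0,0,0.12,0,0,0,255],[0,0,0.12,0,0,0,255]]]'
python3 -c "
from h import *
s=arm.get_state();print(s['force'],s['moment'])"
```

```text
t: 23.6
eef_pos: [0.4833, 0.0441, 0.1127]
ee_rot: [-3.14, -0.002, 2.861]
force: [-0.5, -0.2, -1.1]
width: 0.0176
gripper_force: 60.0
t: 24.22
eef_pos: [0.4839, 0.0446, 0.0981]
ee_rot: [-3.142, -0.0, 2.862]
force: [0.1, -0.3, -1.5]
width: 0.0176
gripper_force: 60.0
[ 0.0997544  -0.30934129 -1.52123961] [0.03062455 0.11910794 0.01264406]
t: 24.85
eef_pos: [0.4838, 0.0446, 0.0883]
ee_rot: [-3.141, -0.0, 2.862]
force: [-0.1, 0.1, -1.5]
width: 0.0176
gripper_force: 60.0
[-0.08143145  0.05532837 -1.5069878 ] [0.01722199 0.13102573 0.02221647]
```

```bash

python3 -m handwheel '[[[0,0,0.03,0,0,0,255],[0,0,0.06,0,0,0,255],[0,0,0.09,0,0,0,255],[0,0,0.12,0,0,0,255],[0,0,0.12,0,0,0,255]]]'
python3 -c "
from h import *
s=arm.get_state();print(s['force'],s['moment'])"
python3 -m handwheel '[[[0,0,0.05,0,0,0,255],[0,0,0.1,0,0,0,255],[0,0,0.15,0,0,0,255],[0,0,0.2,0,0,0,255],[0,0,0.2,0,0,0,255]]]'
python3 - <<'E'
from h import *
import cv2
s=arm.get_state();print(s['force'],s['moment'],s['eef_pos'])
b=cams.grab_frame("scene");cv2.imwrite("pics/s10.png",b)
a=cams.grab_frame("top");cv2.imwrite("pics/t10.png",a)
A=cv2.imread("pics/t9.png")
for im in(A,a):
    g=cv2.GaussianBlur(im,(3,3),0).min(2); print(g[215,165:240:3]); print(g[185:255:3,200])
E
```

```text
t: 25.48
eef_pos: [0.4838, 0.0446, 0.0788]
ee_rot: [-3.141, -0.0, 2.862]
force: [-0.1, 0.1, -1.7]
width: 0.0177
gripper_force: 60.0
[-0.13948018  0.14151067 -1.73952787] [-0.00029741  0.02716415 -0.00385778]
t: 26.1
eef_pos: [0.4837, 0.0445, 0.0626]
ee_rot: [-3.141, -0.001, 2.862]
force: [-0.3, -0.4, -1.2]
width: 0.0173
gripper_force: 60.0
[-0.34014522 -0.40031454 -1.21570652] [-0.02217712  0.08045064  0.03895577] [0.48371749 0.04452628 0.06256144]
[134 143 177 145  92  91 103  96  97  91  93 106 106 106  85  86 103 103
 106 112 113 112 111 112  78]
[107 161 138 126 138 152 150  95  91 105 106 106 106 107 109 108 103 111
 112 113 114 113  81  58]
[135 135 134 139 182 182 180 139 104 146 148 139 150 139 123 113 105 137
 165 181 164 171 186 186 104]
[ 97  97 155 183 178 160 131 119 110 109 146 145 150 106  89  91  81  91
 101 106 112 113  80  58]
```

```bash

python3 -m handwheel '[[[0.1,0,0,0,0,0,255],[0.25,0,0,0,0,0,255],[0.45,0,0,0,0,0,255],[0.65,0,0,0,0,0,255],[0.85,0,0,0,0,0,255]]]'
python3 -m handwheel '[[[0,0,0,0,0,0,255],[0,0,0,0,0,0,255]]]'
python3 - <<'E'
from h import *
import cv2
a=cams.grab_frame("top");cv2.imwrite("pics/t11.png",a);A=cv2.imread("pics/t10.png")
s=arm.get_state();print(s['force'],s['moment'],s['eef_pos'])
plan([.4137,.0647,.16],-3.4216)
t=cam("top");c=proj(t,[.622,.0045,.061]);print(c)
im=a.min(2)
y,x=int(c[1]),int(c[0]);print(im[y,x-36:x+37:1]);print(im[y-36:y+37,x])
E
```

```text
t: 26.82
eef_pos: [0.4174, 0.0637, 0.0631]
ee_rot: [3.141, 0.0, 2.862]
force: [-0.4, -0.1, -1.2]
width: 0.0171
gripper_force: 60.0
t: 27.08
eef_pos: [0.4189, 0.0639, 0.0633]
ee_rot: [3.141, 0.001, 2.863]
force: [0.2, -0.5, -1.3]
width: 0.0178
gripper_force: 60.0
[ 0.24766913 -0.01591519 -1.25708194] [-0.01210407  0.03189489  0.03969975] [0.41902613 0.06374261 0.06315567]
t 27.125 from [0.419  0.0637 0.0632] [3.141e+00 1.000e-03 2.862e+00] F [ 0.2 -0.  -1.3] w 0.0176 gf 60.0 dyaw -0.001
call 1 [ 0.033 -0.003 -0.605] [0.001 0.001 0.001] rows>= 1
call 2 [ 0.034 -0.003 -0.605] [ 0.    -0.     0.001] rows>= 1
[204.67645136 219.59952449]
[135 132 133 132 132 130 135 156 178 180 182 180 176 179 174 177 176 171
 173 170 170 172 172 171 170 174 169 172 175 174 175 173 175 174 171 168
 168 172 165 157 161 156 153 144 130 124 122 117 104 118 140 127 109 121
 152 169 175 166 141 125 154 178 187 183 184 185 182 181 169 128  81  53
  54]
[ 91  94  95  97  94  92 102 137 168 178 176 181 176 178 173 173 173 173
 173 173 175 172 173 171 174 173 172 172 165 126 100 107 138 152 147 161
 168 170 167 170 169 169 171 172 171 171 173 175 176 175 181 174 176 179
 174 168 150 141 133 155 169 157 152 145 129 117 114 106  88  67  60  57
  57]
```

```bash

python3 -m handwheel '[[[0,0,-0.3,0,0,0,255],[0,0,-0.6,0,0,0,255],[0,0,-0.9,0,0,0,255],[0,0,-1,0,0,0,255]]]'
python3 -c "
from h import *
plan([.4503,-.204,.145],-3.284)"
```

```text
t: 27.62
eef_pos: [0.4196, 0.0637, 0.1441]
ee_rot: [3.14, 0.002, 2.862]
force: [0.1, 0.0, -2.3]
width: 0.0176
gripper_force: 60.0
t 27.625 from [0.4196 0.0637 0.1441] [3.140e+00 2.000e-03 2.862e+00] F [ 0.1  0.  -2.3] w 0.0176 gf 60.0 dyaw 0.138
call 1 [-0.324 -0.778 -0.004] [ 0.003  0.003 -0.069] rows>= 2
call 2 [-0.297 -0.788 -0.003] [ 0.     0.    -0.069] rows>= 2
call 3 [-0.269 -0.798 -0.003] [ 0.     0.    -0.069] rows>= 2
call 4 [-0.242 -0.807 -0.003] [-0.     0.    -0.069] rows>= 2
```

```bash

python3 -m handwheel '[[[-0.16,-0.39,0,0,0,-0.035,255],[-0.324,-0.778,0,0,0,-0.069,255]]]'
python3 -m handwheel '[[[-0.15,-0.39,0,0,0,-0.035,255],[-0.297,-0.788,0,0,0,-0.069,255]]]'
python3 -m handwheel '[[[-0.13,-0.4,0,0,0,-0.035,255],[-0.269,-0.798,0,0,0,-0.069,255]]]'
python3 -m handwheel '[[[-0.12,-0.4,0,0,0,-0.035,255],[-0.242,-0.807,0,0,0,-0.069,255],[-0.242,-0.807,0,0,0,-0.069,255],[-0.242,-0.807,0,0,0,-0.069,255]]]'
python3 - <<'E'
from h import *
import cv2
plan([.4503,-.204,.045],-3.284)
s=arm.get_state();im=cams.grab_frame("wrist");cv2.imwrite("pics/w12.png",im);a=cams.grab_frame("top");cv2.imwrite("pics/t12.png",a)
c=cam("wrist",s);R=Ro.from_euler("xyz",s["ee_rot"]).as_matrix()
P=lambda x,y,z:proj(c,s["eef_pos"]+R@np.array([x,y,z]))
print("level end", P(.0976,0,-.0188-.011),P(.0976,0,-.0188+.011))
col=im[:,316].mean(1).astype(int)
for v in range(60,270,6):print(v,col[v],end="; ")
m=(im.max(2)<75);print()
for v in range(80,260,20):
    r=np.where(m[v,290:341])[0];print(v,(r.min()+290,r.max()+290) if len(r) else None,end=" ")
E
```

```text
t: 27.88
eef_pos: [0.4263, -0.0042, 0.1424]
ee_rot: [-3.141, -0.0, 2.898]
force: [-0.1, 1.0, -1.1]
width: 0.0178
gripper_force: 60.0
t: 28.12
eef_pos: [0.4339, -0.0717, 0.1422]
ee_rot: [-3.141, -0.001, 2.931]
force: [1.1, -0.3, -1.4]
width: 0.0177
gripper_force: 60.0
t: 28.38
eef_pos: [0.4415, -0.1387, 0.1421]
ee_rot: [-3.141, -0.001, 2.966]
force: [0.2, 0.7, -1.6]
width: 0.018
gripper_force: 60.0
t: 28.88
eef_pos: [0.449, -0.2044, 0.1421]
ee_rot: [3.141, -0.002, 2.999]
force: [-0.4, 0.0, -1.4]
width: 0.0174
gripper_force: 60.0
t 28.875 from [ 0.449  -0.2044  0.1421] [ 3.141e+00 -2.000e-03  2.999e+00] F [-0.4  0.  -1.4] w 0.0174 gf 60.0 dyaw 0.001
call 1 [-0.009  0.004  0.607] [ 0.    -0.003 -0.001] rows>= 1
call 2 [-0.008  0.004  0.607] [ 0.     0.    -0.001] rows>= 1
level end [313.06701759  60.10591298] [313.43040813  73.86760678]
60 46; 66 61; 72 73; 78 69; 84 77; 90 74; 96 73; 102 70; 108 67; 114 71; 120 71; 126 70; 132 71; 138 71; 144 68; 150 67; 156 67; 162 67; 168 62; 174 68; 180 65; 186 70; 192 60; 198 62; 204 63; 210 70; 216 63; 222 64; 228 57; 234 59; 240 58; 246 58; 252 57; 258 59; 264 58; 
80 (np.int64(290), np.int64(339)) 100 (np.int64(291), np.int64(339)) 120 (np.int64(291), np.int64(339)) 140 (np.int64(292), np.int64(338)) 160 (np.int64(292), np.int64(338)) 180 (np.int64(292), np.int64(337)) 200 (np.int64(292), np.int64(337)) 220 (np.int64(293), np.int64(337)) 240 (np.int64(293), np.int64(336))
```

```bash

python3 -m handwheel '[[[-0.009,0.004,0.4,0,0,0,255],[-0.009,0.004,0.8,0,0,0,255],[-0.009,0.004,1,0,0,0,255],[-0.009,0.004,1,0,0,0,255]]]'
python3 -m handwheel '[[[-0.005,0,0.12,0,0,0,255],[-0.005,0,0.24,0,0,0,255],[-0.005,0,0.3,0,0,0,255],[-0.005,0,0.3,0,0,0,255]]]'
python3 -c "
from h import *
plan([.4503,-.204,.0263],-3.284)"
```

```text
t: 29.48
eef_pos: [0.4495, -0.2034, 0.062]
ee_rot: [-3.141, -0.002, 3.001]
force: [0.9, -0.2, -0.0]
width: 0.0176
gripper_force: 60.0
t: 29.98
eef_pos: [0.4504, -0.2042, 0.0386]
ee_rot: [-3.141, -0.001, 3.0]
force: [-0.4, 0.4, -1.0]
width: 0.0173
gripper_force: 60.0
t 29.975 from [ 0.4504 -0.2042  0.0386] [-3.141e+00 -1.000e-03  3.000e+00] F [-0.4  0.4 -1. ] w 0.0173 gf 60.0 dyaw -0.001
call 1 [0.002 0.003 0.154] [-0.    -0.001  0.001] rows>= 1
```

```bash

python3 -m handwheel '[[[0,0,0.05,0,0,0,255],[0,0,0.1,0,0,0,255],[0,0,0.14,0,0,0,255],[0,0,0.14,0,0,0,255]]]'
python3 -m handwheel '[[[0,0,0.01,0,0,0,255],[0,0,0.015,0,0,0,255],[0,0,0.015,0,0,0,255]]]'
python3 -c "
from h import *
s=arm.get_state();print(s['force'],s['moment'],s['eef_pos'])"
```

```text
t: 30.48
eef_pos: [0.4504, -0.2042, 0.0275]
ee_rot: [-3.142, -0.001, 3.0]
force: [0.0, 0.9, -1.7]
width: 0.0176
gripper_force: 60.0
t: 30.85
eef_pos: [0.4507, -0.2042, 0.0266]
ee_rot: [3.142, 0.0, 3.0]
force: [0.8, -1.7, -1.9]
width: 0.018
gripper_force: 60.0
[ 0.81505664 -1.67752184 -1.87422324] [-0.00065131  0.00580728  0.00212838] [ 0.45068233 -0.20421761  0.02660696]
```

Moment is close to zero, so contact is starting. I'll lower a little further, then release and retreat.

```bash

python3 -m handwheel '[[[0,0,0.01,0,0,0,255],[0,0,0.01,0,0,0,255],[0,0,0.01,0,0,0,255]]]'
python3 -c "
from h import *
s=arm.get_state();print(s['force'],s['moment'],s['eef_pos'])"
python3 -m handwheel '[[[0,0,0,0,0,0,120],[0,0,0,0,0,0,120],[0,0,0,0,0,0,120],[0,0,0,0,0,0,120],[0,0,0,0,0,0,120]]]'
python3 -m handwheel '[[[0,0,-0.2,0,0,0,120],[0,0,-0.5,0,0,0,120],[0,0,-1,0,0,0,120],[0,0,-1,0,0,0,120]]]'
python3 -m handwheel '[[[0,0,-1,0,0,0,120],[0,0,-1,0,0,0,120],[0,0,-1,0,0,0,120]]]'
python3 -c "
from h import *
plan([.35,-.5,.2],-2.85)"
```

```text
t: 31.22
eef_pos: [0.4508, -0.2043, 0.0263]
ee_rot: [-3.142, 0.0, 3.0]
force: [-2.0, 1.2, 5.4]
width: 0.0175
gripper_force: 60.0
[-2.02703129  1.21762917  5.40379044] [ 0.49373099  0.72405909 -0.00792791] [ 0.45080557 -0.20425103  0.02633598]
t: 31.85
eef_pos: [0.4507, -0.2042, 0.0257]
ee_rot: [-3.142, -0.0, 3.0]
force: [-0.1, 0.6, 0.7]
width: 0.0465
gripper_force: 0.0
t: 32.35
eef_pos: [0.4528, -0.2045, 0.1086]
ee_rot: [3.142, 0.006, 3.0]
force: [1.2, -0.4, -0.5]
width: 0.0464
gripper_force: 0.0
t: 32.72
eef_pos: [0.4513, -0.2042, 0.1867]
ee_rot: [3.141, 0.003, 3.0]
force: [-0.1, -0.3, -0.4]
width: 0.0467
gripper_force: 0.0
t 32.725 from [ 0.4513 -0.2042  0.1867] [3.141e+00 3.000e-03 3.000e+00] F [-0.1 -0.3 -0.4] w 0.0467 gf 0.0 dyaw 0.433
call 1 [ 0.183 -0.96  -0.042] [ 0.     0.005 -0.217] rows>= 2
call 2 [ 0.286 -0.934 -0.042] [ 0.     0.    -0.217] rows>= 2
call 3 [ 0.385 -0.898 -0.042] [ 0.     0.    -0.217] rows>= 2
call 4 [ 0.48  -0.851 -0.042] [-0.     0.    -0.217] rows>= 2
```

```bash

python3 -m handwheel '[[[0.18,-0.96,0,0,0,-0.217,120],[0.18,-0.96,0,0,0,-0.217,120]]]'
python3 -m handwheel '[[[0.28,-0.93,0,0,0,-0.217,120],[0.28,-0.93,0,0,0,-0.217,120]]]'
python3 -m handwheel '[[[0.38,-0.9,0,0,0,-0.217,120],[0.38,-0.9,0,0,0,-0.217,120]]]'
python3 -m handwheel '[[[0.48,-0.85,0,0,0,-0.217,120],[0.48,-0.85,0,0,0,-0.217,120],[0.48,-0.85,0,0,0,-0.217,120]]]' | tail -6
python3 - <<'E'
from h import *
import cv2
a=cams.grab_frame("top");cv2.imwrite("pics/t13.png",a);A=cv2.imread("pics/top0.png")
def sh(n,y0,y1,x0,x1):
    r=cv2.matchTemplate(a[y0-6:y1+6,x0-6:x1+6],A[y0:y1,x0:x1],cv2.TM_CCOEFF_NORMED);_,m,_,l=cv2.minMaxLoc(r);print(n,round(m,3),(l[0]-6,l[1]-6))
sh("bottle",178,210,273,302);sh("spool",170,205,303,335);sh("sink",300,325,178,203);sh("cap",316,333,245,262)
g=cv2.cvtColor(a,6)
# lid on stand
t=cam("top")
z=g[180:262,165:245];e=cv2.resize(z,None,fx=4,fy=4,interpolation=2)
c=cv2.HoughCircles(e,cv2.HOUGH_GRADIENT,1,4,param1=80,param2=18,minRadius=84,maxRadius=140)
for x,y,r in (c[0][:6] if c is not None else []):print("circle",165+x/4,180+y/4,r/4,px(t,165+x/4,180+y/4,.061)[:2],px(t,165+x/4,180+y/4,.05)[:2])
# lifter dark handle / profile across the rest
o=np.array([.5001,-.2115]);d=np.array([np.cos(-.142),np.sin(-.142)]);n=np.array([-d[1],d[0]])
for x in(-.14,-.1,-.06,.0,.03,.053,.075,.11):
    print(x,[int(g[int(round(q[1])),int(round(q[0]))]) for q in(proj(t,np.r_[o+x*d+k*.003*n,.053]) for k in range(-8,9))])
E
```

```text
t: 32.98
eef_pos: [0.4239, -0.2795, 0.1839]
ee_rot: [3.141, -0.003, 3.108]
force: [-0.3, -0.2, -0.3]
width: 0.0462
gripper_force: 0.0
t: 33.22
eef_pos: [0.3991, -0.3535, 0.184]
ee_rot: [3.14, -0.002, -3.068]
force: [-0.4, 0.4, 0.2]
width: 0.0466
gripper_force: 0.0
t: 33.48
eef_pos: [0.3745, -0.4275, 0.1841]
ee_rot: [3.14, -0.002, -2.96]
force: [-0.5, 0.1, 0.1]
width: 0.0462
gripper_force: 0.0
t: 33.85
eef_pos: [0.35, -0.4996, 0.1844]
ee_rot: [3.14, -0.001, -2.853]
force: [-0.5, 0.1, -0.1]
width: 0.0462
gripper_force: 0.0
bottle 0.995 (0, 0)
spool 0.996 (0, 0)
sink 0.992 (0, 0)
cap 0.925 (0, 0)
circle 205.875 221.125 30.8 [0.61894273 0.00209725] [0.62104825 0.00423599]
circle 207.125 220.375 30.15 [ 6.20418748e-01 -3.18234523e-04] [0.62253832 0.0017975 ]
circle 205.625 219.875 31.625 [0.62143708 0.00263425] [0.62356635 0.0047781 ]
circle 206.875 222.375 32.225 [6.16438879e-01 9.46749750e-05] [0.61852055 0.00221434]
circle 205.125 218.875 32.575 [0.62343799 0.0036509 ] [0.62558632 0.00580444]
circle 204.875 221.125 30.35 [0.61895734 0.0040523 ] [0.62106299 0.00620966]
-0.14 [60, 32, 55, 116, 121, 97, 53, 27, 26, 22, 21, 43, 110, 117, 109, 95, 89]
-0.1 [77, 111, 129, 142, 159, 99, 35, 36, 35, 35, 32, 81, 202, 211, 193, 146, 67]
-0.06 [128, 170, 210, 201, 135, 100, 32, 29, 41, 39, 36, 78, 201, 209, 202, 131, 120]
0.0 [118, 161, 204, 207, 200, 168, 121, 161, 197, 192, 183, 196, 200, 204, 178, 140, 119]
0.03 [119, 176, 200, 210, 205, 171, 126, 159, 193, 188, 179, 197, 200, 204, 176, 128, 117]
0.053 [124, 154, 138, 144, 182, 191, 168, 158, 190, 184, 185, 165, 184, 184, 183, 124, 117]
0.075 [123, 103, 78, 117, 141, 125, 131, 145, 92, 102, 116, 140, 156, 142, 119, 118, 121]
0.11 [124, 104, 83, 129, 156, 127, 118, 120, 122, 120, 103, 89, 132, 147, 123, 120, 119]
```

```bash
python3 - <<'E'
from h import *
import cv2
t=cam("top");a=cv2.imread("pics/t13.png");A=cv2.imread("pics/top0.png")
d=cv2.GaussianBlur(cv2.absdiff(a,A).max(2),(3,3),0)
print(d[186:256:3,172:242:3])
S=np.array([.622,.0045]);th=np.linspace(0,2*np.pi,72,endpoint=False)
g=cv2.resize(cv2.cvtColor(a,6),None,fx=1,fy=1).astype(np.float32)
gx=cv2.Sobel(g,5,1,0);gy=cv2.Sobel(g,5,0,1);mag=cv2.GaussianBlur(np.hypot(gx,gy),(3,3),0)
best=[]
for dx in np.arange(-.02,.0201,.001):
    for dy in np.arange(-.02,.0201,.001):
        q=np.array([proj(t,[S[0]+dx+.045*np.cos(k),S[1]+dy+.045*np.sin(k),.061]) for k in th],np.float32)
        best.append((np.median(cv2.remap(mag,q[None,:,0],q[None,:,1],1)),dx,dy))
best.sort(reverse=True);print(best[:6])
E
```

```text
[[18 17 17 16 14 13 15 15 16 14 14 15 15 16 16 14 15 14 17 14 14 16 17 15]
 [17 18 17 16 13 15 12 13 14 15 15 16 16 14 13 13 14 13 13 15 14 15 14 12]
 [16 17 16 15 13 13 14 16 18 22 23 24 22 23 21 17 12 13 13 13 14 15 13 15]
 [18 18 17 18 14 15 19 23 24 22 21 22 22 22 24 23 23 18 11  9 12 13 13 12]
 [16 17 15 16 17 23 25 21 13 18 16 17 15 12 14 20 21 23 20 11  8 11 15 13]
 [18 17 17 16 22 23 20 18 18 19 19 19 17 14 14 16 17 23 23 19 10 11 13 15]
 [17 17 18 21 22 20 17 19 16 16 18 18 15 16 18 18 14 15 23 22 18  9 10 14]
 [18 17 19 23 18 19 18 17 18 16 20 18 14 15 20 16 17 13 20 22 23 12 12 13]
 [16 17 22 20 30 18 26 46 38 19 17 16 12 18 19 18 17 18 13 24 22 20  8 10]
 [17 20 24 21 28 69 43 17 26 37 53 62 51 28 17 18 19 22 22 23 24 21  9 11]
 [18 20 24 21 22 29 32 13 13 12 13 19 31 52 64 46 23 21 24 18 22 22 12 11]
 [16 21 22 20 21 15 15 18 17 19 16 11 12 22 48 60 59 17 29 18 22 23 13 10]
 [17 20 22 16 20 19 16 20 22 22 19 16 18 20 20 93 51 15 29 18 22 24 12 11]
 [17 19 22 17 20 20 19 18 22 22 17 17 21 20 18 20 15 18 30 21 23 21 12  8]
 [16 19 23 19 18 17 19 20 24 17 15 19 21 21 19 24 
[... 470 characters left out ...]
 14]
 [17 19 17 15 11 14 15 18 21 22 22 24 23 22 21 18 14 14 14 14 14 14 14 14]
 [18 17 18 16 13 13 14 15 14 15 14 16 14 13 14 12 15 15 15 13 15 14 15 15]
 [18 17 18 16 15 14 14 13 15 14 15 12 13 14 12 14 15 13 12 14 13 14 14 15]]
[(np.float32(103.79011), np.float64(-0.02), np.float64(1.734723475976807e-17)), (np.float32(94.114365), np.float64(-0.019), np.float64(0.006000000000000023)), (np.float32(93.73037), np.float64(-0.018), np.float64(0.008000000000000024)), (np.float32(93.55043), np.float64(-0.02), np.float64(-0.005999999999999988)), (np.float32(93.44415), np.float64(-0.02), np.float64(0.00300000000000002)), (np.float32(92.73624), np.float64(-0.018), np.float64(0.0070000000000000236))]
```

```bash
python3 -c "
from station import arm
print(arm.job_done())"
```

```text
the job is handed in; nothing more can be done
None
```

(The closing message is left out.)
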